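# Disinfect the diagnostic lenses in the slide-in UV cabinet

## Robot

A 7-joint arm with a two-finger parallel gripper is mounted at the origin on a cart in front of the work surface, level with it; the furniture and walls round the work are solid. World frame = base frame: x ahead of the robot, y to its left, z up, the work surface at z = 0. Lengths are in m, angles in rad, forces in N, time in s.
With the tool pointing down it reaches from about 0.4 to 0.85 m from the base axis. Payload 4.5 kg.
Tool frame: the origin (TCP) lies midway between the tips of the shut fingers; the grasp point (between the pads) lies 19 mm behind it; z points along the fingers, y is the line along which they close (so a half turn about z gives the same grasp; the last joint's range is limited). The gripper opens to 88 mm and grips with 3 to 60 N. Pads are 18 mm wide; open, the fingers measure 123 mm over their backs; the gripper's body (75 mm by 187 mm) begins 45 mm behind the grasp point.
Start: joints at [1.35, 0.689, -0.195, 1.565, 0.157, 0.902, -0.215], TCP at [0.158, -0.605, 0.239] pointing down, gripper open.
Joint ranges: [-3.01, 3.01], [-0.46, 2.08], [-1.47, 1.51], [0.13, 2.56], [-1, 4.14], [0.04, 2.09], [-2.66, 2.66]. Speed limits (rad/s): [2.57, 2.57, 3.14, 3.14, 3.14, 3.14, 3.14].

## Interface

Orientations are given as [roll, pitch, yaw] about the fixed x, y, z axes, in that order (R = Rz(yaw) Ry(pitch) Rx(roll)).
In Python, from workcell import state, eyes, order gives the robot as it stands.
- The arm moves only by the tool move_arm, never from a script. Its argument "plan" is one flat list of numbers, 7 for each row, row after row: the turn, a rotation vector about the world's x, y, z in degrees, then the shift along the world's x, y, z in cm, then the closure, from -1 (fully open) to 1 (shut). In form: [wx, wy, wz, dx, dy, dz, hand, wx, wy, wz, dx, dy, dz, hand, ...]. A call has 1 to 5 rows; each row is the pose to reach, as a shift and turn from the pose commanded when the call began; what a row does not reach only later rows make up. A row lasts 1/10 s, in which the tool goes at most 50 mm and 8.59 degrees, less where a joint would pass 70% of its speed; a pose out of reach is approached as far as the arm can. A call with a gripper value outside its range is refused whole. The fingers move at their own pace and stop on an object; the grip force is fixed at half the most. Time passes only in rows, so rows that repeat a pose let the fingers close. It gives the time, the measured TCP pose, the force, the opening and the grip force at its end, in the units of the state.
- state(): the state, without advancing time (a new reading comes with each control period).
- eyes.grab_frame(name): name is "scene" or "side" or "wrist"; returns a dict with "pixels" (480x640x3 uint8, blue, green, red), "camera_matrix" (3x3 intrinsics, pixels), "camera_from_world" (4x4, takes a point from world to camera coordinates). Camera axes: x right, y down, z forward; pixel columns grow to the right and rows downward; lengths in m; the calibration is good to about 2 mm. A picture is of the moment at which its call begins. There is no depth.
- order.sign_off(): hands the job in; it is judged then, once.
The state is a dict: "t": time; "qpos": joint angles; "joint_vel": joint speeds; "joint_torque": joint torques, N m; "ee_pos": TCP position; "tcp_rot": TCP orientation; "force": force on the tool from outside, world axes, zero at the start; "moment": the same for the moment, N m; "width": finger opening in m; "finger_force": force on a finger pad.
Only numpy, scipy, OpenCV 4.12 (cv2) and the standard library are available. Lean on these libraries where they do the work, as an engineer would, in place of code of your own. Each camera call takes 0.05 s, during which the arm holds its last target. There are 200 camera calls.

## Task

Disinfect the two or three lenses that lie on the table near the disinfector: pull the disinfector's carriage fully out to its stop, set each lens upright as it stands now and centred on a sprung pan of its own so that the pan sinks, and push the carriage fully home under the hood and leave it there for about three seconds. Then pull the carriage fully out again, set every lens upright on the drying mat, and leave the empty carriage pushed fully home. The round screw case and the other things stay where they are.

Things in the scene. Friction and masses are not known exactly. Their poses are not given: they have to be found in the camera images.
- gonio_mid (a point): three-mirror contact lens: a black stubby truncated cone, widest diameter 38 mm, 29 mm high, standing on its wide end; the point is its centre, half-way up; 40 to 65 g. One of the lenses to be disinfected; may be absent (then None)
- lens_small_mid (a point): hand-held condensing lens lying flat: a blue ribbed ring 45 mm in diameter, 19 mm high; the point is its centre, half-way up; 40 to 65 g. One of the lenses to be disinfected; may be absent (then None)
- lens_large_mid (a point): hand-held condensing lens lying flat: a black ribbed ring 53 mm in diameter, 21 mm high; the point is its centre, half-way up; 40 to 65 g. One of the lenses to be disinfected; may be absent (then None)
- prism_case_mid (a point): round screw case, 41 mm in diameter, 25 mm high, black with a grey lid; the point is half-way up. Not a lens: it stays where it is
- disinfector: the lens disinfector, fixed to the table: a grey base plate 440 mm long (its x) and 108 mm wide (its y), 14 mm high, with a box-shaped white hood with a clear roof over its far (+x) end. Origin on the table on the base's middle line, 210 mm from its near (-x) end. The hood spans local x = +20 to +230 mm and the whole width, up to 92 mm high; it is open only towards -x, with inner walls 49 mm either side of the middle and 88 mm high inside. The carriage slides along local x
- carriage (a joint): the carriage, m: 0 = pulled fully out (towards the robot) to its outer stop, 0.22 = fully home under the hood at its inner stop; it moves along the disinfector's +x. About 2 N of friction; stays where left. Its deck: 94 mm wide, top 34 mm over the table (edge strips 38, far-end strip 50 mm), local x -207 to 0 mm when out; under the handle a 60 mm wide plate reaches to -262 mm
- handle (a point): the carriage's black upright handle blade, at the carriage's near (-x) end: 16 mm thick along the disinfector's y, 34 mm long along its x, from the deck to 105 mm above the table; the point is on its middle, 85 mm above the table. Its centre stands 45 mm outside the hood's mouth when the carriage is home; the axes are the disinfector's
- pan_1_top (a point): centre of the top face of the outermost, next to the handle of the carriage's three sprung pans: flat steel discs 56 mm in diameter, 64 mm apart, in a row along the slide; the top stands 40.5 mm above the table when empty and 36.5 mm when a lens lies on it
- pan_1 (a joint): how far that pan has sunk, m: 0 empty, 0.004 fully down; any one lens on it takes it fully down (about 0.25 N)
- pan_2_top (a point): centre of the top face of the middle of the carriage's three sprung pans: flat steel discs 56 mm in diameter, 64 mm apart, in a row along the slide; the top stands 40.5 mm above the table when empty and 36.5 mm when a lens lies on it
- pan_2 (a joint): how far that pan has sunk, m: 0 empty, 0.004 fully down; any one lens on it takes it fully down (about 0.25 N)
- pan_3_top (a point): centre of the top face of the nearest the hood of the carriage's three sprung pans: flat steel discs 56 mm in diameter, 64 mm apart, in a row along the slide; the top stands 40.5 mm above the table when empty and 36.5 mm when a lens lies on it
- pan_3 (a joint): how far that pan has sunk, m: 0 empty, 0.004 fully down; any one lens on it takes it fully down (about 0.25 N)
- mat_top (a point): centre of the top face of the dark ribbed rubber drying mat, fixed to the table, 175 mm (its x) by 80 mm (its y), 5 mm thick, with an upstand 3 mm thick and 14 mm high along each of its two short ends
- rail_corner (a point): an obstacle: the near left upper corner of the slit lamp's fixed left base rail, 46 mm above the table; from here the rail runs 290 mm away from the robot (world +x) and is 22 mm wide (towards world -y)
- console_corner (a point): an obstacle: the near right upper corner of the laser console, 266 mm high; from here the console reaches away from the robot and to the left (its right side runs at 0.38 rad to the right of world +x; its front, square to that side, has knobs up to 40 mm proud)
Mind the look-alikes: they are no part of the job. Leave any pink look-alike of the part that bears lens_small_mid alone.

How it is judged:
On the way, in this order (a step that is already met when the one before it is completed fails the run):
1. the carriage is pulled fully out to its stop (within 6 mm) (value of joint carriage below 0.006 m), for 0.2 s.
2. with the carriage still out (within 15 mm), every lens present lies upright on a pan of its own, centred within 10 mm, the pan sunk at least 2 mm, the lens let go (value of joint carriage below 0.015 m and ((horizontal distance between gonio_mid and pan_1_top below 0.01 m and value of joint pan_1 above 0.002 m and z of gonio_mid in the frame of pan_1_top below 0.0195 m) or (horizontal distance between gonio_mid and pan_2_top below 0.01 m and value of joint pan_2 above 0.002 m and z of gonio_mid in the frame of pan_2_top below 0.0195 m) or (horizontal distance between gonio_mid and pan_3_top below 0.01 m and value of joint pan_3 above 0.002 m and z of gonio_mid in the frame of pan_3_top below 0.0195 m)) and ((horizontal distance between lens_small_mid and pan_1_top below 0.01 m and value of joint pan_1 above 0.002 m and z of lens_small_mid in the frame of pan_1_top below 0.0145 m) or (horizontal distance between lens_small_mid and pan_2_top below 0.01 m and value of joint pan_2 above 0.002 m and z of lens_small_mid in the frame of pan_2_top below 0.0145 m) or (horizontal distance between lens_small_mid and pan_3_top below 0.01 m and value of joint pan_3 above 0.002 m and z of lens_small_mid in the frame of pan_3_top below 0.0145 m)) and ((horizontal distance between lens_large_mid and pan_1_top below 0.01 m and value of joint pan_1 above 0.002 m and z of lens_large_mid in the frame of pan_1_top below 0.0155 m) or (horizontal distance between lens_large_mid and pan_2_top below 0.01 m and value of joint pan_2 above 0.002 m and z of lens_large_mid in the frame of pan_2_top below 0.0155 m) or (horizontal distance between lens_large_mid and pan_3_top below 0.01 m and value of joint pan_3 above 0.002 m and z of lens_large_mid in the frame of pan_3_top below 0.0155 m)) and angle between each of gonio_mid, lens_small_mid, lens_large_mid's own z axis and vertical below 0.15 rad and contact force between the fingers and gonio below 0.1 N and contact force between the fingers and lens_small below 0.1 N and contact force between the fingers and lens_large below 0.1 N), for 0.3 s.
3. the carriage is home under the hood (within 6 mm of its stop) for at least 2.5 s, every lens still on its pan, within 15 mm of the centre (value of joint carriage above 0.214 m and ((horizontal distance between gonio_mid and pan_1_top below 0.015 m and value of joint pan_1 above 0.002 m and z of gonio_mid in the frame of pan_1_top below 0.0195 m) or (horizontal distance between gonio_mid and pan_2_top below 0.015 m and value of joint pan_2 above 0.002 m and z of gonio_mid in the frame of pan_2_top below 0.0195 m) or (horizontal distance between gonio_mid and pan_3_top below 0.015 m and value of joint pan_3 above 0.002 m and z of gonio_mid in the frame of pan_3_top below 0.0195 m)) and ((horizontal distance between lens_small_mid and pan_1_top below 0.015 m and value of joint pan_1 above 0.002 m and z of lens_small_mid in the frame of pan_1_top below 0.0145 m) or (horizontal distance between lens_small_mid and pan_2_top below 0.015 m and value of joint pan_2 above 0.002 m and z of lens_small_mid in the frame of pan_2_top below 0.0145 m) or (horizontal distance between lens_small_mid and pan_3_top below 0.015 m and value of joint pan_3 above 0.002 m and z of lens_small_mid in the frame of pan_3_top below 0.0145 m)) and ((horizontal distance between lens_large_mid and pan_1_top below 0.015 m and value of joint pan_1 above 0.002 m and z of lens_large_mid in the frame of pan_1_top below 0.0155 m) or (horizontal distance between lens_large_mid and pan_2_top below 0.015 m and value of joint pan_2 above 0.002 m and z of lens_large_mid in the frame of pan_2_top below 0.0155 m) or (horizontal distance between lens_large_mid and pan_3_top below 0.015 m and value of joint pan_3 above 0.002 m and z of lens_large_mid in the frame of pan_3_top below 0.0155 m))), for 2.5 s.
4. the carriage is pulled fully out again (within 6 mm) (value of joint carriage below 0.006 m), for 0.2 s.
At the end, for the whole second after the job is handed in: every lens present stands upright (within 0.15 rad), released and at rest with its centre over the drying mat, on the mat's surface (not stacked), and the empty carriage is pushed home to within 6 mm of its inner stop (x of gonio_mid in the frame of mat_top between -0.0875 and 0.0875 m and y of gonio_mid in the frame of mat_top between -0.04 and 0.04 m and z of gonio_mid in the frame of mat_top between 0.0105 and 0.0195 m and linear speed of each of gonio, lens_small, lens_large below 0.02 m/s and angle between each of gonio_mid, lens_small_mid, lens_large_mid's own z axis and vertical below 0.15 rad and contact force between the fingers and gonio below 0.1 N and x of lens_small_mid in the frame of mat_top between -0.0875 and 0.0875 m and y of lens_small_mid in the frame of mat_top between -0.04 and 0.04 m and z of lens_small_mid in the frame of mat_top between 0.0055 and 0.0145 m and contact force between the fingers and lens_small below 0.1 N and x of lens_large_mid in the frame of mat_top between -0.0875 and 0.0875 m and y of lens_large_mid in the frame of mat_top between -0.04 and 0.04 m and z of lens_large_mid in the frame of mat_top between 0.0065 and 0.0155 m and contact force between the fingers and lens_large below 0.1 N and value of joint carriage above 0.214 m); the robot touches nothing.
It fails at once if the round screw case is moved more than 60 mm (distance of prism_case_mid from where it was at the start of the episode above 0.06 m).
Of gonio, lens_small, lens_large only 2 to 3 are there at a start; the rules pass over those that are not, and their reading is None.
At some moment in a run one of gonio, lens_small, lens_large may be knocked a few centimetres aside while the robot is not near it.
It also fails if it takes over 210 s, if anything falls off the work surface, if the arm or the gripper's body presses on something with over 40 N, if the wrist force passes 120 N, or if a joint passes its speed limit or range.

## Working session

There is one attempt and no reset: what is moved stays moved. The work goes in short steps, Python scripts to look and compute and a tool call to move; the robot and the scene stay as the last step left them, time stands still between calls to the robot, and variables do not carry over. Pictures are saved under pics/ and viewed, at most 14 in all, crops included, and the job is handed in when it is done.

Besides the shell and the picture viewer there is one more tool, called after ">>>" as name(argument=value, ...) on one line, values as JSON. move_arm: Moves the arm, as the interface text tells. Its arguments: {"type":"object","properties":{"plan":{"type":"array","items":{"type":"number"}}},"required":["plan"]}

```bash
mkdir -p pics; ls
cat > h.py <<'E'
import numpy as np, cv2
from workcell import state, eyes, order
def grab(n, save=None):
    f=eyes.grab_frame(n)
    if save: cv2.imwrite('pics/'+save+'.png', f['pixels'])
    return f
def ray(f,u,v,z):
    K=np.array(f['camera_matrix']);T=np.array(f['camera_from_world']);R=T[:3,:3];c=-R.T@T[:3,3]
    d=R.T@np.linalg.solve(K,[u,v,1.]);return c+d*(z-c[2])/d[2]
def proj(f,p):
    K=np.array(f['camera_matrix']);T=np.array(f['camera_from_world']);q=K@(T[:3,:3]@np.array(p)+T[:3,3]);return q[:2]/q[2]
E
python3 - <<'E'
from h import *
import pickle
s=state();print(s)
for n in ['scene','side','wrist']:
    f=grab(n,n+'0');pickle.dump(f,open(n+'0.pkl','wb'));T=np.array(f['camera_from_world']);print(n,-T[:3,:3].T@T[:3,3],T[2,:3])
E
```

```text
pics
{'t': 0.0, 'qpos': array([ 1.34982904,  0.6900033 , -0.19449665,  1.56636539,  0.15730257,
        0.90250436, -0.21510189]), 'joint_vel': array([ 1.32039619e-05, -1.19002952e-05, -5.06859110e-05,  2.53373319e-04,
       -4.90943113e-05, -2.60799585e-04,  8.72543195e-04]), 'joint_torque': array([-7.78030681e-04, -5.27568519e+01, -1.26708761e+00, -1.53433549e+01,
       -5.26528526e-02,  6.70194102e-03,  1.40100278e-04]), 'ee_pos': array([ 0.15728968, -0.60421288,  0.23789186]), 'tcp_rot': array([-3.13970940e+00,  1.49893480e-04,  2.54840793e-01]), 'force': array([ 0.07018141, -0.29925259, -0.92084888]), 'moment': array([-0.03150573, -0.03870166,  0.00301872]), 'finger_force': 0.0, 'width': 0.08832435661596545}
scene [0.20676136 0.30277535 0.8465452 ] [ 0.41652555 -0.49456098 -0.76283412]
side [1.24104844 0.07363069 0.75760057] [-0.74060061 -0.20813774 -0.63889703]
wrist [ 0.22554745 -0.58782994  0.38400301] [-0.26433112 -0.06745302 -0.96207024]
```

View pics/scene0.png

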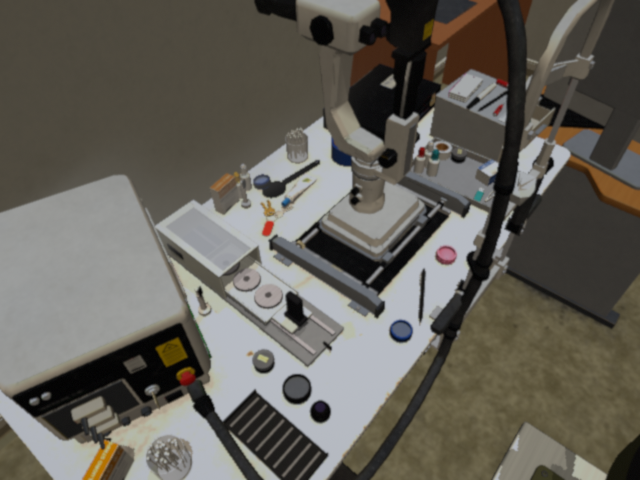

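View pics/side0.png

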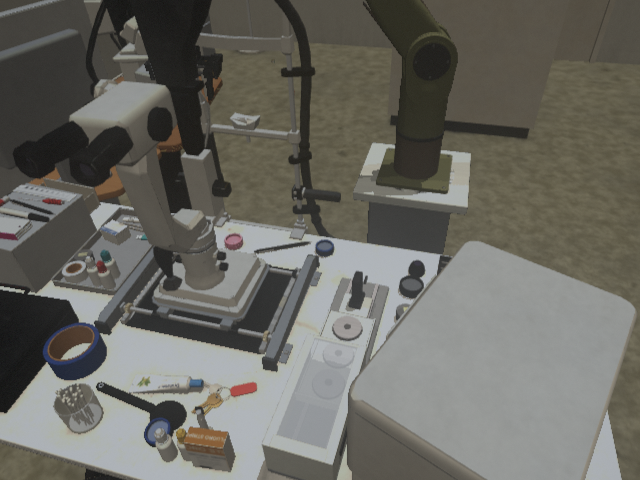

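The scene view shows the hood at (210,240), the handle at (294,308), pans at (245,280) and (268,296), and the case at (263,360). The large ring is at (297,388), the gonio at (320,411), the small blue ring at (401,331) and the mat at (277,440). The pink look-alike is at (446,255). The side view agrees. I'll zoom in.

Run:
```python
from h import *
im=cv2.imread('pics/scene0.png')[220:480,150:450]
cv2.imwrite('pics/crop0.png',cv2.resize(im,None,fx=2.3,fy=2.3,interpolation=cv2.INTER_CUBIC))
```

```text
(no output)
```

View pics/crop0.png

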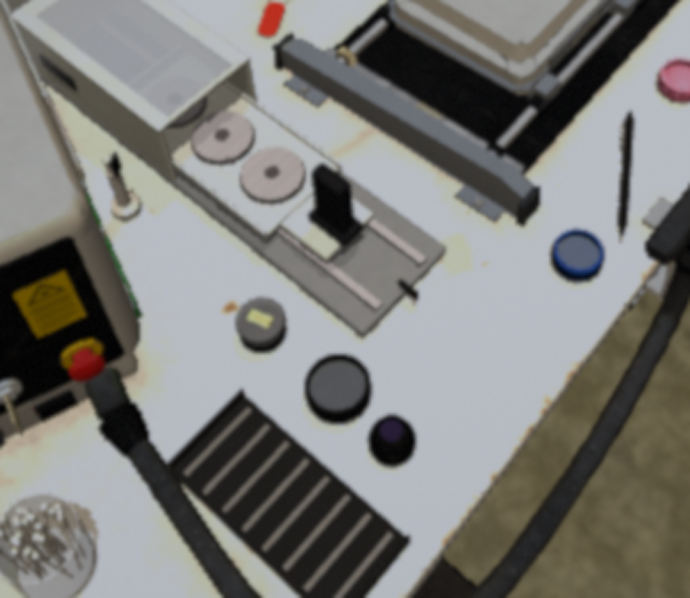

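The crop shows the base's near corners at crop (362,334) and (444,248). Pan centres are at (223,137) and (272,174), and the handle top is at (331,176). I'll turn these into positions.

Run:
```python
from h import *
import pickle
f=pickle.load(open('scene0.pkl','rb'))
P=dict(baseL=(362,330,.014),baseR=(444,246,.014),panA=(223,137,.0405),panB=(272,174,.0405),handtop=(331,174,.105),large=(338,384,.021),gonio=(391,433,.029),small=(578,253,.019),case=(261,321,.025),matA=(243,393,.014),matB=(408,541,.014),matC=(174,464,.005),rail=(528,212,.046),railR=(540,190,.046),hoodnearL=(165,128,.092),hoodnearR=(250,68,.092))
for k,(u,v,z) in P.items(): print(k,ray(f,u/2.3+150,v/2.3+220,z).round(4))
```

```text
baseL [0.5104 0.0007 0.014 ]
baseR [ 0.5064 -0.1033  0.014 ]
panA [ 0.7214 -0.0565  0.0405]
panB [ 0.659  -0.0544  0.0405]
handtop [ 0.5856 -0.0554  0.105 ]
large [0.4927 0.05   0.021 ]
gonio [0.4333 0.057  0.029 ]
small [ 0.4116 -0.166   0.019 ]
case [0.5755 0.0495 0.025 ]
matA [0.5485 0.1    0.014 ]
matB [0.3774 0.1063 0.014 ]
matC [0.5535 0.1715 0.005 ]
rail [ 0.4596 -0.1579  0.046 ]
railR [ 0.4643 -0.1825  0.046 ]
hoodnearL [ 0.734  -0.0097  0.092 ]
hoodnearR [ 0.7238 -0.1026  0.092 ]
```

Run:
```python
from h import *
import pickle
f=pickle.load(open('scene0.pkl','rb'));g=pickle.load(open('side0.pkl','rb'))
def M(f): return np.array(f['camera_matrix'])@np.array(f['camera_from_world'])[:3]
def tri(a,b):
    X=cv2.triangulatePoints(M(f),M(g),np.float64(a),np.float64(b)).ravel();X=X[:3]/X[3];return X.round(3),(proj(f,X)-a).round(1)
print('tcp side',proj(g,[.158,-.605,.239]),'scene',proj(f,[.158,-.605,.239]))
print('base side',proj(g,[0,0,0]))
print('edge',ray(f,335,468,0),ray(f,562,150,0), ray(f,430,335,0))
print('clamp',tri((450,315),(320,195)),tri((447,318),(300,197)),tri((478,265),(299,152)),tri((560,68),(290,70)),tri((510,180),(297,150)))
import cv2
a=cv2.imread('pics/scene0.png')[0:360,380:640];b=cv2.imread('pics/side0.png')[0:300,190:470]
a=cv2.resize(a,None,fx=1.5,fy=1.5);b=cv2.resize(b,(400,540*400//420));b=cv2.copyMakeBorder(b,0,540-b.shape[0],0,0,0)
cv2.imwrite('pics/c1.png',np.hstack([a,b]))
```

```text
tcp side [191.64371771  98.08123368] scene [662.53946977 179.20188583]
base side [414.78335469 170.51153085]
edge [0.35774969 0.11103336 0.        ] [ 0.38441578 -0.9208787   0.        ] [ 0.36575374 -0.20233907  0.        ]
clamp (array([ 0.339, -0.197,  0.107]), array([ 0.4, -0.6])) (array([ 0.345, -0.229,  0.084]), array([ 7. , -9.8])) (array([ 0.333, -0.244,  0.213]), array([ 1.4, -2.1])) (array([ 0.343, -0.286,  0.477]), array([-26. ,  43.8])) (array([ 0.359, -0.282,  0.292]), array([-22.9,  29.4]))
```

View pics/c1.png

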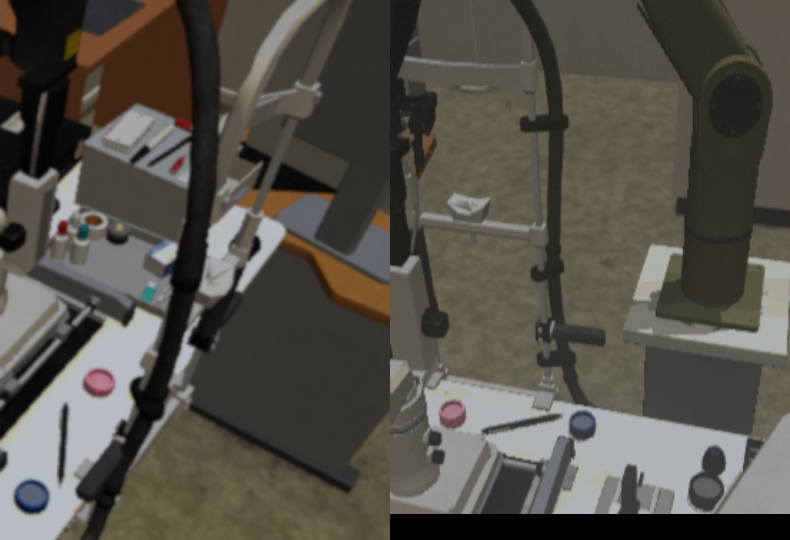

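View pics/wrist0.png

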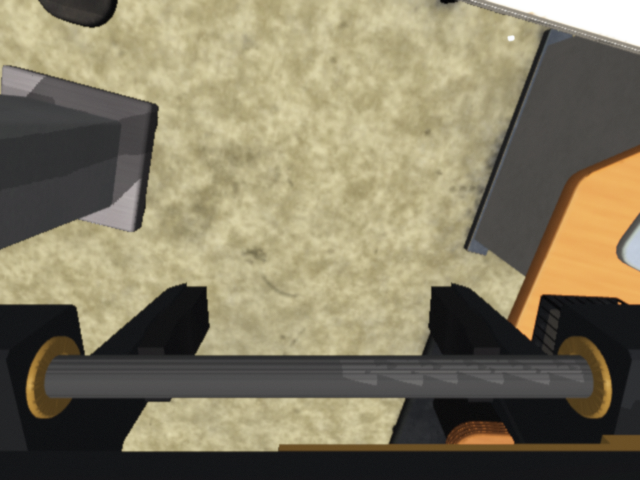

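The wrist view shows floor with the table edge at top right. The headrest's near post and cable stand at about (0.34,-0.24), so I'll swing the arm inside it, retracted and high, with the camera side inward.

>>> move_arm(plan=[0, 0, 8, -1, 3, 5, -1, 0, 0, 16, -2, 6, 10, -1, 0, 0, 24, -3, 9, 15, -1, 0, 0, 32, -4, 12, 20, -1, 0, 0, 40, -4, 15, 21, -1])

```text
t: 0.65
ee_pos: [0.1181, -0.4656, 0.4419]
tcp_rot: [3.14, 0.002, 0.957]
force: [-0.1, -0.2, 0.7]
width: 0.088
finger_force: 0.0
```

>>> move_arm(plan=[0, 0, 8, -1, 3, 0, -1, 0, 0, 16, -2, 6, 0, -1, 0, 0, 24, -3, 9, 0, -1, 0, 0, 32, -4, 12, 0, -1, 0, 0, 40, -5, 15, 0, -1])

```text
t: 1.15
ee_pos: [0.0684, -0.3138, 0.4396]
tcp_rot: [-3.141, -0.001, 1.657]
force: [-0.5, -0.4, -0.1]
width: 0.0879
finger_force: 0.0
```

>>> move_arm(plan=[0, 0, 8, 2, 2, 0, -1, 0, 0, 16, 5, 4, 0, -1, 0, 0, 24, 8, 6, 0, -1, 0, 0, 32, 11, 8.5, 0, -1, 0, 0, 40, 14, 11, 0, -1])

```text
t: 1.65
ee_pos: [0.2096, -0.2041, 0.4399]
tcp_rot: [-3.141, 0.0, 2.354]
force: [0.2, -0.3, -0.3]
width: 0.088
finger_force: 0.0
```

>>> move_arm(plan=[0, 0, 8, 2, 3, 0, -1, 0, 0, 16, 4, 6, 0, -1, 0, 0, 24, 6, 9, 0, -1, 0, 0, 32, 8, 13, 0, -1, 0, 0, 40, 10, 17, 0, -1])

```text
t: 2.15
ee_pos: [0.3091, -0.034, 0.44]
tcp_rot: [-3.14, 0.001, 3.051]
force: [1.3, -0.7, -0.8]
width: 0.0884
finger_force: 0.0
```

>>> move_arm(plan=[0, 0, 3, 5, -1, 0, -1, 0, 0, 3, 9, -1, -3, -1, 0, 0, 3, 13, -1.5, -6, -1, 0, 0, 3, 17, -1.5, -9, -1, 0, 0, 3, 20, -1.5, -11, -1])

```text
t: 2.65
ee_pos: [0.5102, -0.0505, 0.3268]
tcp_rot: [3.141, -0.003, 3.1]
force: [-0.4, 1.2, 1.1]
width: 0.088
finger_force: 0.0
```

Run:
```python
from h import *
import pickle
f=grab('wrist','w1');pickle.dump(f,open('w1.pkl','wb'));s=state();print(s['ee_pos'],s['tcp_rot'],s['qpos'].round(2))
for k,p in dict(hand=(.586,-.055,.105),panB=(.659,-.0544,.0405),large=(.493,.05,.021),gonio=(.433,.057,.029),small=(.4116,-.166,.019),case=(.5755,.0495,.025)).items(): print(k,proj(f,p).round())
```

```text
[ 0.51294981 -0.05071342  0.32422094] [ 3.13863311 -0.00360044  3.09856453] [ 0.62  0.6  -1.03  1.75  0.56  1.13  0.94]
hand [318. 279.]
panB [321. 317.]
large [409. 170.]
gonio [418. 113.]
small [208. 102.]
case [408. 242.]
```

View pics/w1.png

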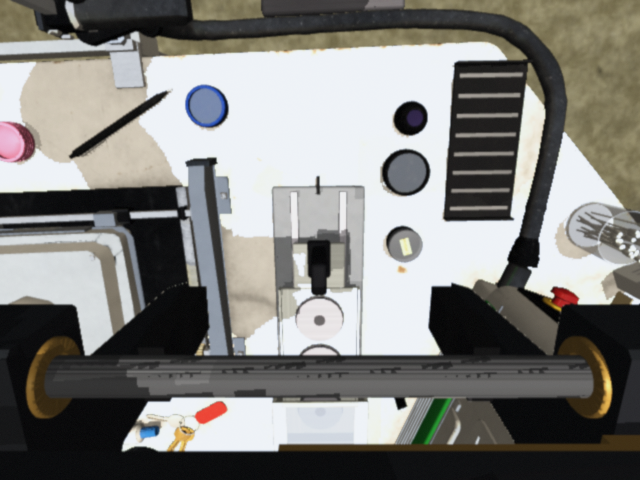

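The wrist view matches the scene estimates within about 3 px. The handle top is at (319,279), the large ring at (406,172), the gonio at (411,117), the small ring at (207,106) and the case at (404,243). Next I'll go over the handle.

>>> move_arm(plan=[0, 0, 0, 2, 0, -4, -1, 0, 0, 0, 4, 0, -8, -1, 0, 0, 0, 6, -0.2, -12, -1, 0, 0, 0, 7.3, -0.4, -16, -1, 0, 0, 0, 7.3, -0.4, -18, -1])

```text
t: 3.2
ee_pos: [0.5815, -0.0553, 0.1461]
tcp_rot: [-3.141, -0.004, 3.098]
force: [-0.4, -0.7, 0.4]
width: 0.0879
finger_force: 0.0
```

Run:
```python
from h import *
import pickle
f=grab('wrist','w2');pickle.dump(f,open('w2.pkl','wb'));s=state();print(s['ee_pos'],s['tcp_rot'],s['qpos'].round(2))
print(proj(f,(.586,-.055,.105)))
```

```text
[ 0.57941458 -0.05539584  0.14427511] [-3.14088692 -0.00801911  3.09909742] [ 0.47  0.89 -0.84  1.76  0.83  0.9   0.79]
[321.59007604 278.58796365]
```

View pics/w2.png

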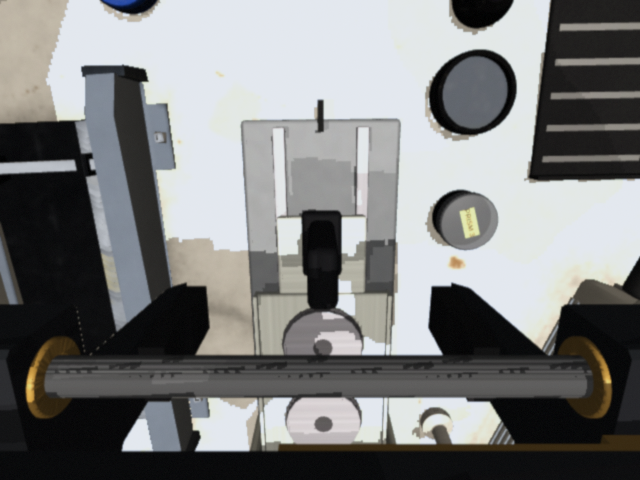

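Run:
```python
from h import *
import pickle
f=pickle.load(open('w2.pkl','rb'));g=pickle.load(open('w1.pkl','rb'))
print(f['camera_matrix'])
for z in(.034,.07,.105): print(z,proj(f,(.586,-.055,z)),proj(f,(.57,-.055,z)))
for v in (210,243,275,308): print(v,ray(f,322,v,.105),ray(f,322,v,.038))
print('base near edge',ray(f,322,121,.014),ray(g,318,187,.014))
print('deck edge',ray(f,322,294,.034),'pan1',ray(f,323,347,.0405),ray(g,319,320,.0405))
b=cv2.imread('pics/w2.png')[190:320,260:390];b=cv2.resize(b,None,fx=4,fy=4,interpolation=cv2.INTER_CUBIC)
cv2.imwrite('pics/c2.png',np.clip(b.astype(float)*2.5,0,255))
```

```text
[[401.21175878   0.         318.46159545]
 [  0.         401.21175878 237.66700232]
 [  0.           0.           1.        ]]
0.034 [320.88597512 239.74809736] [319.86295367 216.40567603]
0.07 [321.1915203  256.60268971] [320.01968382 230.04905555]
0.105 [321.59007604 278.58796365] [320.22526209 247.9446704 ]
210 [ 0.55118366 -0.05335337  0.105     ] [ 0.56494556 -0.05341211  0.038     ]
243 [ 0.56752434 -0.05403011  0.105     ] [ 0.58712822 -0.0543308   0.038     ]
275 [ 0.58410283 -0.05471671  0.105     ] [ 0.6096337  -0.05526286  0.038     ]
308 [ 0.60200928 -0.0554583   0.105     ] [ 0.6339419  -0.05626958  0.038     ]
base near edge [ 0.50952825 -0.05093389  0.014     ] [ 0.50875064 -0.05207353  0.014     ]
deck edge [ 0.62523004 -0.05587826  0.034     ] pan1 [ 0.66276269 -0.05677653  0.0405    ] [ 0.66308042 -0.05742045  0.0405    ][ WARN:0@0.252] global loadsave.cpp:1063 imwrite_ Unsupported depth image for selected encoder is fallbacked to CV_8U.
```

View pics/c2.png

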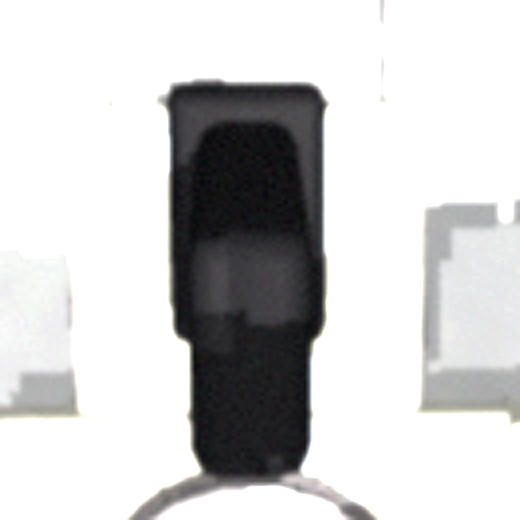

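The blade top is centred at (322,279) in the full image, which gives x=0.586, and the foot below it is wider. I'll descend and grip, then pull about 11.5 cm.

>>> move_arm(plan=[0, 0, 0, 0.5, 0, -4, -1, 0, 0, 0, 0.5, 0, -7.7, -1, 0, 0, 0, 0.5, 0, -7.7, -1, 0, 0, 0, 0.5, 0, -7.7, 1, 0, 0, 0, 0.5, 0, -7.7, 1])

```text
t: 3.75
ee_pos: [0.5883, -0.0539, 0.0753]
tcp_rot: [3.141, 0.003, 3.1]
force: [0.0, 0.6, -0.4]
width: 0.0745
finger_force: 0.0
```

>>> move_arm(plan=[0, 0, 0, 0, 0, 0, 1, 0, 0, 0, 0, 0, 0, 1, 0, 0, 0, 0, 0, 0, 1, 0, 0, 0, 0, 0, 0, 1, 0, 0, 0, 0, 0, 0, 1])

```text
t: 4.25
ee_pos: [0.5869, -0.0544, 0.073]
tcp_rot: [3.142, 0.0, 3.1]
force: [0.7, 0.1, 0.3]
width: 0.0338
finger_force: 0.0
```

>>> move_arm(plan=[0, 0, 0, 0, 0, 0, 1, 0, 0, 0, 0, 0, 0, 1, 0, 0, 0, 0, 0, 0, 1, 0, 0, 0, 0, 0, 0, 1, 0, 0, 0, -1, 0, 0, 1])

```text
t: 4.75
ee_pos: [0.5787, -0.0534, 0.0728]
tcp_rot: [3.139, 0.003, 3.1]
force: [3.0, 2.2, -4.1]
width: 0.0157
finger_force: 30.0
```

>>> move_arm(plan=[0, 0, 0, -2.5, 0.1, 0, 1, 0, 0, 0, -5, 0.2, 0, 1, 0, 0, 0, -7.5, 0.3, 0, 1, 0, 0, 0, -9.5, 0.4, 0, 1, 0, 0, 0, -10.8, 0.4, 0, 1])

```text
t: 5.25
ee_pos: [0.4722, -0.0498, 0.073]
tcp_rot: [3.139, 0.007, 3.101]
force: [25.6, -1.3, -30.7]
width: 0.0159
finger_force: 30.0
```

>>> move_arm(plan=[0, 0, 0, 0, 0, 0, 1, 0, 0, 0, 0, 0, 0, 1, 0, 0, 0, -0.3, 0, 0, 1, 0, 0, 0, -0.6, 0, 0, 1])

```text
t: 5.65
ee_pos: [0.4721, -0.0498, 0.073]
tcp_rot: [3.138, 0.015, 3.099]
force: [23.1, -0.7, -23.0]
width: 0.0159
finger_force: 30.0
```

The carriage is at its outer stop, with contact force showing. I'll release, rise and look.

>>> move_arm(plan=[0, 0, 0, 0, 0, 0, -1, 0, 0, 0, 0, 0, 0, -1, 0, 0, 0, 0, 0, 0, -1, 0, 0, 0, 0, 0, 0, -1, 0, 0, 0, 0, 0, 0, -1])

```text
t: 6.15
ee_pos: [0.4625, -0.0504, 0.0729]
tcp_rot: [-3.141, -0.0, 3.1]
force: [0.3, 0.6, -0.4]
width: 0.0538
finger_force: 0.0
```

>>> move_arm(plan=[0, 0, 0, 0, 0, 4, -1, 0, 0, 0, 0, 0, 8, -1, 0, 0, -8, 0, 1, 12, -1, 0, 0, -16, 0, 2, 16, -1, 0, 0, -24, 0, 4, 20, -1])

```text
t: 6.65
ee_pos: [0.4621, -0.0112, 0.2742]
tcp_rot: [-3.141, -0.001, 2.673]
force: [0.8, -0.8, 0.2]
width: 0.0881
finger_force: 0.0
```

```bash
cat >> h.py <<'E'
import pickle
def look(n,name):
    f=grab(n,name);pickle.dump(f,open(name+'.pkl','wb'))
    if n=='wrist':
        s=state();print('tcp',s['ee_pos'].round(4),'yaw',np.degrees(s['tcp_rot'][2]).round(1),'q',s['qpos'].round(2),'F',s['force'].round(1))
    return f
def blobs(f,mask,z,lo,hi):
    c,_=cv2.findContours(mask.astype('uint8'),cv2.RETR_EXTERNAL,cv2.CHAIN_APPROX_NONE)
    for k in c:
        if len(k)<12: continue
        (u,v),r=cv2.minEnclosingCircle(k)
        p=ray(f,u,v,z);q=ray(f,u+r,v,z);d=2*np.linalg.norm(q-p)
        if lo<d<hi:
            b=cv2.boundingRect(k);print('uv',(round(u),round(v)),'d %.0fmm'%(d*1e3),'fill %.2f'%(cv2.contourArea(k)/(np.pi*r*r)),p.round(4))
E
python3 - <<'E'
from h import *
f=look('wrist','w3');im=f['pixels'].astype(int)
print('dark');blobs(f,im.max(2)<110,.012,.03,.065)
print('blue');blobs(f,(im[...,0]-im[...,2])>50,.012,.03,.065)
E
```

```text
tcp [ 0.4656 -0.0046  0.2804] yaw 153.2 q [ 0.49  0.53 -0.89  1.96  0.53  0.88  0.43] F [2.  3.6 4.4]
dark
uv (344, 337) d 59mm fill 0.06 [ 0.6204 -0.0597  0.012 ]
uv (319, 285) d 57mm fill 0.05 [ 0.5507 -0.0568  0.012 ]
uv (416, 266) d 39mm fill 0.21 [0.5785 0.0461 0.012 ]
uv (156, 228) d 34mm fill 0.07 [ 0.4153 -0.1808  0.012 ]
uv (168, 221) d 44mm fill 0.14 [ 0.4151 -0.1655  0.012 ]
uv (386, 198) d 53mm fill 0.95 [0.4962 0.0486 0.012 ]
uv (614, 166) d 34mm fill 0.26 [0.5694 0.2655 0.012 ]
uv (366, 143) d 37mm fill 0.91 [0.4369 0.053  0.012 ]
uv (131, 94) d 32mm fill 0.36 [ 0.2931 -0.1285  0.012 ]
blue
uv (162, 224) d 46mm fill 0.87 [ 0.4154 -0.1734  0.012 ]
```

View pics/w3.png

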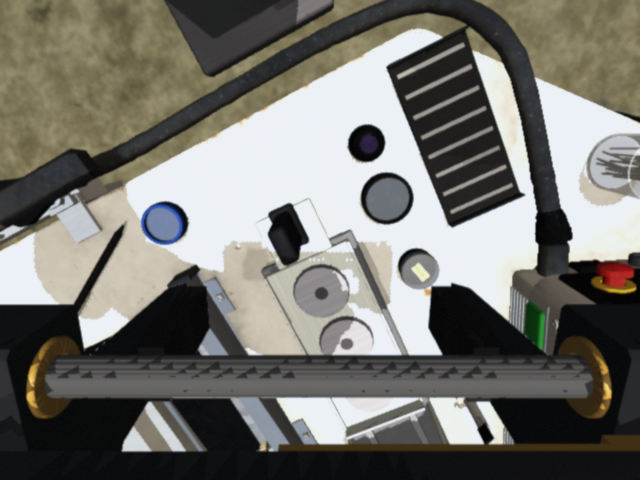

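The picture shows the large ring at (386,198), the gonio at (366,143), the small ring at (164,223), pan 1 at (321,291) and pan 2 at (346,342). I'll pick the gonio first, closing at 60° to stay clear of its neighbours.

>>> move_arm(plan=[0, 0, -3.6, -1, 2, -4, -0.4, 0, 0, -3.6, -2, 4.5, -8, -0.4, 0, 0, -3.6, -2.6, 6.5, -12, -0.4, 0, 0, -3.6, -2.6, 6.5, -16, -0.4, 0, 0, -3.6, -2.6, 6.5, -18, -0.4])

```text
t: 7.2
ee_pos: [0.4349, 0.0553, 0.0905]
tcp_rot: [-3.139, -0.003, 2.622]
force: [0.6, -0.1, 0.8]
width: 0.0616
finger_force: 0.0
```

Run:
```python
from h import *
f=pickle.load(open('w3.pkl','rb'));print('pan1',ray(f,321,291,.0405),'pan2',ray(f,346,342,.0405))
f=look('wrist','w4');im=f['pixels'].astype(int);print('tcpuv',proj(f,[.436,.055,.03]))
blobs(f,im.max(2)<110,.012,.03,.065)
```

```text
pan1 [ 0.54703408 -0.05266034  0.0405    ] pan2 [ 0.61113088 -0.05530617  0.0405    ]
tcp [0.4344 0.055  0.0891] yaw 150.2 q [ 0.05  0.78 -0.45  2.22  1.03  0.37 -0.24] F [-0.1 -0.1 -1.4]
tcpuv [320.68564788 258.91639657]
uv (320, 250) d 37mm fill 0.93 [0.4363 0.0544 0.012 ]
uv (282, 116) d 33mm fill 0.15 [0.3607 0.0738 0.012 ]
```

>>> move_arm(plan=[0, 0, 0, 0.2, 0, -4, -0.4, 0, 0, 0, 0.2, 0, -8, -0.4, 0, 0, 0, 0.2, 0, -8, -0.4, 0, 0, 0, 0.2, 0, -8, 1, 0, 0, 0, 0.2, 0, -8, 1])

```text
t: 7.75
ee_pos: [0.439, 0.0547, 0.0134]
tcp_rot: [3.141, -0.0, 2.618]
force: [-0.1, 0.6, 0.2]
width: 0.0479
finger_force: 0.0
```

>>> move_arm(plan=[0, 0, 0, 0, 0, 0, 1, 0, 0, 0, 0, 0, 0, 1, 0, 0, 0, 0, 0, 0, 1, 0, 0, 0, 0, 0, 0, 1])

```text
t: 8.15
ee_pos: [0.4395, 0.0546, 0.0136]
tcp_rot: [3.141, 0.001, 2.618]
force: [0.3, -0.0, 6.5]
width: 0.0323
finger_force: 29.4
```

>>> move_arm(plan=[0, 0, 0, 0, 0, 4, 1, 0, 0, 0, 0, 0, 8, 1, 0, 0, 7, 3, -1, 11, 1, 0, 0, 14, 7, -3, 11, 1, 0, 0, 21, 11, -5, 11, 1])

```text
t: 8.65
ee_pos: [0.5114, 0.0243, 0.1106]
tcp_rot: [-3.138, 0.01, 2.874]
force: [1.8, 0.6, -1.1]
width: 0.0326
finger_force: 28.1
```

>>> move_arm(plan=[0, 0, 7, 4, -2, 0, 1, 0, 0, 7, 8, -4, 0, 1, 0, 0, 7, 11, -5.5, 0, 1, 0, 0, 7, 12.8, -6.3, 0, 1, 0, 0, 7, 12.8, -6.3, 0, 1])

```text
t: 9.15
ee_pos: [0.6414, -0.0416, 0.1082]
tcp_rot: [-3.137, 0.012, 2.984]
force: [-0.2, 1.4, -0.6]
width: 0.0322
finger_force: 28.1
```

Run:
```python
from h import *
f=look('wrist','w5');print([proj(f,p).round() for p in [(.547,-.0527,.0405),(.611,-.0553,.0405),(.675,-.058,.0405)]])
print('lens',proj(f,np.array(state()['ee_pos'])+[-.002,0,.014]))
```

```text
tcp [ 0.6395 -0.0399  0.1082] yaw 171.1 q [ 0.38  0.97 -0.76  1.61  0.82  0.9   0.71] F [-0.8  0.5  0.1]
[array([269.,  76.]), array([287., 203.]), array([302., 310.])]
lens [323.7405683 312.8257385]
```

View pics/w5.png

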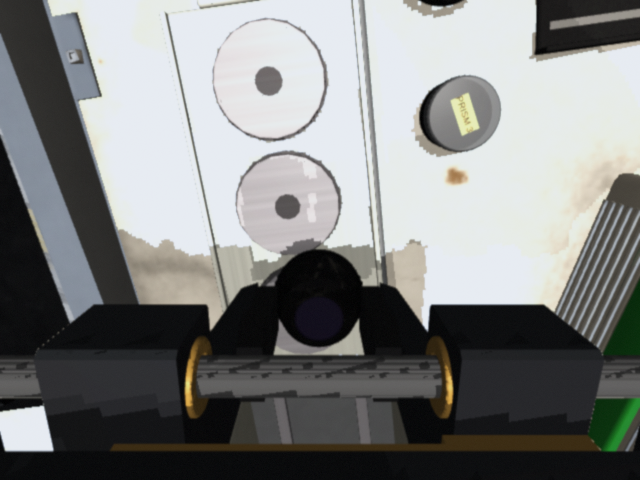

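Pan 1 at (270,79) and pan 2 at (288,202) match my predictions within a few px, and the gonio is held at (320,297). I'll go on to pan 3.

>>> move_arm(plan=[0, 0, 3, 1.5, -0.8, 0, 1, 0, 0, 6.5, 3.7, -1.8, 0, 1, 0, 0, 6.5, 3.7, -1.8, -2, 1, 0, 0, 6.5, 3.7, -1.8, -4, 1, 0, 0, 6.5, 3.7, -1.8, -4, 1])

```text
t: 9.7
ee_pos: [0.6722, -0.0568, 0.0645]
tcp_rot: [-3.136, 0.002, 3.105]
force: [-0.4, -2.3, -1.0]
width: 0.0324
finger_force: 28.1
```

>>> move_arm(plan=[0, 0, 0, 0, 0, 0, 1, 0, 0, 0, 0, 0, 0, 1])

```text
t: 9.9
ee_pos: [0.6764, -0.0565, 0.0692]
tcp_rot: [-3.137, 0.011, 3.103]
force: [-0.4, -0.6, -0.1]
width: 0.0323
finger_force: 28.2
```

>>> move_arm(plan=[0, 0, 0, 0, -0.1, -1, 1, 0, 0, 0, 0, -0.1, -1.8, 1, 0, 0, 0, 0, -0.1, -1.8, 1, 0, 0, 0, 0, -0.1, -1.8, 1, 0, 0, 0, 0, -0.1, -1.8, 1])

```text
t: 10.4
ee_pos: [0.6764, -0.0583, 0.0505]
tcp_rot: [-3.137, 0.01, 3.102]
force: [0.2, -0.3, -0.4]
width: 0.0324
finger_force: 28.2
```

>>> move_arm(plan=[0, 0, 0, 0, 0, 0, -0.4, 0, 0, 0, 0, 0, 0, -0.4, 0, 0, 0, 0, 0, 0, -0.4, 0, 0, 0, 0, 0, 0, -0.4, 0, 0, 0, 0, 0, 2, -0.4])

```text
t: 10.9
ee_pos: [0.6745, -0.0588, 0.0688]
tcp_rot: [-3.136, 0.005, 3.103]
force: [-0.5, -0.1, -0.3]
width: 0.0615
finger_force: 0.0
```

>>> move_arm(plan=[0, 0, 0, 0, 0, 5, -0.4, 0, 0, 0, -4, 2, 9, -0.4, 0, 0, 0, -8, 4, 9, -0.4, 0, 0, 0, -12, 6, 9, -0.4, 0, 0, 0, -12, 6, 9, -0.4])

```text
t: 11.4
ee_pos: [0.549, 0.005, 0.1624]
tcp_rot: [-3.136, 0.005, 3.113]
force: [-0.3, -0.5, -0.3]
width: 0.062
finger_force: 0.0
```

Run:
```python
from h import *
f=look('wrist','w6');im=f['pixels'].astype(int)
blobs(f,im.max(2)<110,.012,.03,.065)
print('at pan3');blobs(f,im.max(2)<80,.045,.03,.06)
```

```text
tcp [0.5536 0.0032 0.1625] yaw 178.1 q [ 0.37  0.82 -0.82  1.85  0.81  0.84  0.67] F [ 0.5 -0.5 -0.1]
uv (307, 308) d 54mm fill 0.10 [ 0.6224 -0.0085  0.012 ]
uv (375, 255) d 40mm fill 0.16 [0.5794 0.0461 0.012 ]
uv (257, 213) d 47mm fill 0.02 [ 0.5433 -0.0434  0.012 ]
uv (106, 178) d 43mm fill 0.01 [ 0.5135 -0.1531  0.012 ]
uv (381, 146) d 55mm fill 0.93 [0.4963 0.0492 0.012 ]
uv (66, 35) d 47mm fill 0.23 [ 0.4174 -0.1636  0.012 ]
uv (38, 28) d 41mm fill 0.20 [ 0.4125 -0.1809  0.012 ]
at pan3
uv (308, 308) d 45mm fill 0.07 [ 0.6068 -0.006   0.045 ]
uv (373, 250) d 32mm fill 0.15 [0.5643 0.0402 0.045 ]
uv (381, 146) d 48mm fill 0.94 [0.4944 0.0445 0.045 ]
uv (220, 114) d 58mm fill 0.63 [ 0.472  -0.0565  0.045 ]
uv (67, 34) d 41mm fill 0.21 [ 0.4239 -0.1436  0.045 ]
uv (42, 27) d 34mm fill 0.13 [ 0.4196 -0.1578  0.045 ]
```

View pics/w6.png

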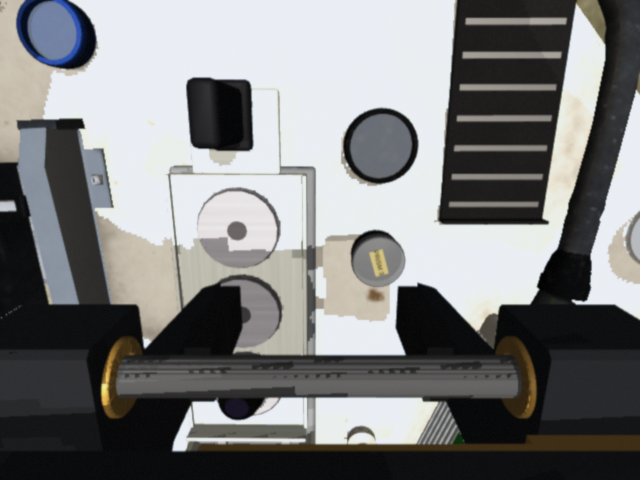

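The gonio stands on pan 3 at (240,400). The large ring is at (381,146), or (0.496,0.049), and the case at (377,258) is unmoved. Large ring next, with yaw about 123°.

>>> move_arm(plan=[0, 0, -8, -1, 1, 0, -0.6, 0, 0, -16, -2, 2, 0, -0.6, 0, 0, -24, -3, 3, 0, -0.6, 0, 0, -32, -4, 4, -1, -0.6, 0, 0, -40, -5.5, 4.6, -2, -0.6])

```text
t: 11.95
ee_pos: [0.5044, 0.0488, 0.1417]
tcp_rot: [3.142, 0.013, 2.397]
force: [-0.1, 0.4, -0.4]
width: 0.0706
finger_force: 0.0
```

>>> move_arm(plan=[0, 0, -8, 0, 0, -2, -0.6, 0, 0, -15, 0, 0, -4, -0.6, 0, 0, -15, 0, 0, -6, -0.6, 0, 0, -15, 0, 0, -6, -0.6])

```text
t: 12.35
ee_pos: [0.5025, 0.0475, 0.0796]
tcp_rot: [-3.136, 0.011, 2.143]
force: [-0.3, 0.2, -0.0]
width: 0.0706
finger_force: 0.0
```

Run:
```python
from h import *
f=look('wrist','w7');im=f['pixels'].astype(int)
blobs(f,im.max(2)<110,.0105,.03,.07)
```

```text
tcp [0.5028 0.0478 0.0806] yaw 122.8 q [ 0.05  0.83 -0.41  2.04  0.8   0.44 -0.41] F [-0.4 -0.4  0.3]
uv (311, 243) d 54mm fill 0.96 [0.4964 0.0483 0.0105]
```

>>> move_arm(plan=[0, 0, 0, -0.6, 0.1, -4, -0.6, 0, 0, 0, -0.6, 0.1, -7.4, -0.6, 0, 0, 0, -0.6, 0.1, -7.4, -0.6, 0, 0, 0, -0.6, 0.1, -7.4, 1, 0, 0, 0, -0.6, 0.1, -7.4, 1])

```text
t: 12.9
ee_pos: [0.4972, 0.049, 0.0085]
tcp_rot: [-3.14, 0.012, 2.142]
force: [0.1, -0.7, 0.1]
width: 0.0567
finger_force: 0.0
```

>>> move_arm(plan=[0, 0, 0, 0, 0, 0, 1, 0, 0, 0, 0, 0, 0, 1, 0, 0, 0, 0, 0, 0, 1, 0, 0, 0, 0, 0, 0, 1])

```text
t: 13.3
ee_pos: [0.4971, 0.0488, 0.0085]
tcp_rot: [-3.14, 0.012, 2.142]
force: [-0.1, 0.5, 7.6]
width: 0.0507
finger_force: 30.0
```

>>> move_arm(plan=[0, 0, 0, 0, 0, 4, 1, 0, 0, 0, 0, 0, 8, 1, 0, 0, 8, 1, 0, 12, 1, 0, 0, 16, 4, -2, 12, 1, 0, 0, 24, 7, -5, 12, 1])

```text
t: 13.8
ee_pos: [0.5674, 0.0, 0.1301]
tcp_rot: [-3.141, 0.014, 2.571]
force: [1.3, 0.9, -1.5]
width: 0.0507
finger_force: 30.0
```

>>> move_arm(plan=[0, 0, 8, 2, -2, 0, 1, 0, 0, 16, 4, -4, 0, 1, 0, 0, 24, 4.5, -5.4, 0, 1, 0, 0, 31, 4.5, -5.4, 0, 1, 0, 0, 31, 4.5, -5.4, 0, 1])

```text
t: 14.3
ee_pos: [0.6103, -0.0567, 0.1271]
tcp_rot: [-3.137, 0.011, 3.101]
force: [-0.9, 0.4, -1.0]
width: 0.0508
finger_force: 30.0
```

>>> move_arm(plan=[0, 0, 0, 0, 0, -2, 1, 0, 0, 0, 0, 0, -4, 1, 0, 0, 0, 0, 0, -4, 1, 0, 0, 0, 0, 0, -4, 1])

```text
t: 14.7
ee_pos: [0.6105, -0.0549, 0.0874]
tcp_rot: [-3.137, 0.011, 3.102]
force: [0.0, 0.6, -0.8]
width: 0.0509
finger_force: 30.0
```

Run:
```python
from h import *
f=look('wrist','w8');im=f['pixels'].astype(int)
print(proj(f,(.547,-.0527,.0405)))
```

```text
tcp [ 0.6111 -0.0547  0.0879] yaw 177.7 q [ 0.43  0.99 -0.79  1.71  0.92  0.85  0.74] F [ 0.3  0.3 -0. ]
[320.32802574 136.454221  ]
```

View pics/w8.png

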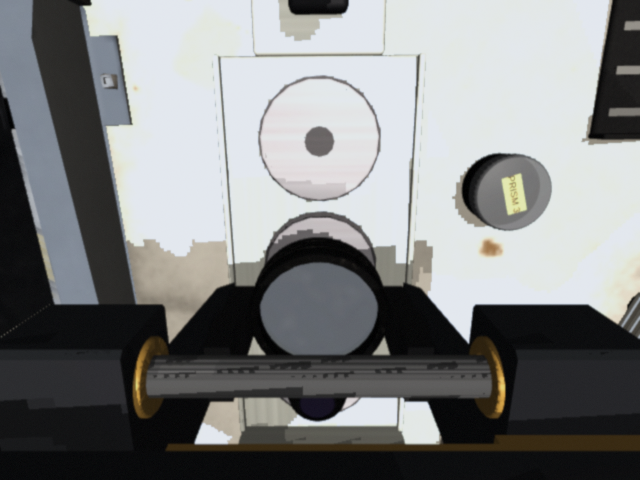

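The large ring is held over pan 2. Pan 1 sits at (319,141), about 2 mm beyond my estimate, so I'll correct by +0.2 cm and set it down.

>>> move_arm(plan=[0, 0, 0, 0.2, 0, -2, 1, 0, 0, 0, 0.2, 0, -4.2, 1, 0, 0, 0, 0.2, 0, -4.2, 1, 0, 0, 0, 0.2, 0, -4.2, 1, 0, 0, 0, 0.2, 0, -4.2, 1])

```text
t: 15.25
ee_pos: [0.6132, -0.0551, 0.0449]
tcp_rot: [-3.137, 0.012, 3.102]
force: [1.2, 0.0, 0.6]
width: 0.0505
finger_force: 30.0
```

>>> move_arm(plan=[0, 0, 0, 0, 0, 0, -0.7, 0, 0, 0, 0, 0, 0, -0.7, 0, 0, 0, 0, 0, 0, -0.7, 0, 0, 0, 0, 0, 0, -0.7, 0, 0, 0, 0, 0, 2, -0.7])

```text
t: 15.75
ee_pos: [0.6106, -0.0559, 0.0627]
tcp_rot: [-3.136, 0.006, 3.103]
force: [0.3, 0.2, 0.2]
width: 0.075
finger_force: 0.0
```

Run:
```python
from h import *
f=pickle.load(open('scene0.pkl','rb'));g=pickle.load(open('side0.pkl','rb'));w=pickle.load(open('w3.pkl','rb'));w1=pickle.load(open('w1.pkl','rb'))
M=lambda f: np.array(f['camera_matrix'])@np.array(f['camera_from_world'])[:3]
def tri(f,a,g,b):
    X=cv2.triangulatePoints(M(f),M(g),np.float64(a),np.float64(b)).ravel();X=X[:3]/X[3];return X.round(3),(proj(f,X)-a).round(1)
t=tri(f,(437,327),g,(340,197));print('tip',t,proj(w,t[0]),proj(w1,t[0]))
for uv in [(90,165),(215,100),(330,35)]:
  for z in (-.1,-.05,0,.05,.1,.15): 
    p=ray(w,*uv,z);print(uv,p.round(3),proj(f,p).round(),proj(w1,p).round())
print('mat', [ray(w,*c,.005).round(4) for c in [(388,68),(465,31),(522,195),(450,226)]])
```

```text
tip (array([ 0.343, -0.151,  0.115]), array([-1.4,  1.6])) [ 81.99719078 160.6600718 ] [184.93541116   3.61127841]
(90, 165) [ 0.312 -0.265 -0.1  ] [460. 352.] [147.  30.]
(90, 165) [ 0.32  -0.238 -0.05 ] [455. 348.] [154.  27.]
(90, 165) [ 0.329 -0.21   0.   ] [449. 342.] [162.  23.]
(90, 165) [ 0.337 -0.183  0.05 ] [442. 337.] [172.  19.]
(90, 165) [ 0.346 -0.156  0.1  ] [434. 330.] [185.  13.]
(90, 165) [ 0.354 -0.128  0.15 ] [426. 323.] [203.   5.]
(215, 100) [ 0.316 -0.081 -0.1  ] [412. 417.] [289.  27.]
(215, 100) [ 0.324 -0.072 -0.05 ] [409. 408.] [295.  24.]
(215, 100) [ 0.332 -0.062  0.   ] [405. 398.] [302.  20.]
(215, 100) [ 0.341 -0.052  0.05 ] [402. 388.] [310.  16.]
(215, 100) [ 0.349 -0.043  0.1  ] [397. 376.] [321.  10.]
(215, 100) [ 0.357 -0.033  0.15 ] [393. 363.] [335.   3.]
(330, 35) [ 0.315  0.077 -0.1  ] [365. 485.] [412.  20.]
(330, 35) [ 0.323  0.071 -0.05 ] [365. 471.] [416.  17.]
(330, 35) [0.332 0.066 0.   ] [364. 456.] [422.  14.]
(330, 35) [0.34 0.06 0.05] [363. 440.] [429.   9.]
(330, 35) [0.348 0.055 0.1  ] [363. 423.] [438.   4.]
(330, 35) [0.356 0.049 0.15 ] [362. 404.] [450.  -4.]
mat [array([0.3834, 0.1022, 0.005 ]), array([0.3867, 0.1798, 0.005 ]), array([0.5589, 0.1764, 0.005 ]), array([0.5561, 0.097 , 0.005 ])]
```

The cable runs low outside the table edge, and the chin-rest grip tip is at (0.343,-0.151,0.115). For the small ring I'll use yaw 25° with the camera side away from the post.

>>> move_arm(plan=[0, 0, 0, 0, 0, 4, -0.7, 0, 0, 0, -2, 0, 8, -0.4, 0, 0, -8, -5, -1, 12, -0.4, 0, 0, -16, -9, -2, 14, -0.4, 0, 0, -24, -11, -3, 14, -0.4])

```text
t: 16.25
ee_pos: [0.501, -0.0853, 0.2074]
tcp_rot: [-3.137, 0.014, 2.679]
force: [0.3, 0.5, -0.6]
width: 0.0618
finger_force: 0.0
```

>>> move_arm(plan=[0, 0, -8, 0, 0, 0, -0.4, 0, 0, -16, 0, 0, 0, -0.4, 0, 0, -24, 0, 0, 0, -0.4, 0, 0, -32, 0, 0, 0, -0.4, 0, 0, -40, 0, 0, 0, -0.4])

```text
t: 16.75
ee_pos: [0.5024, -0.0852, 0.2048]
tcp_rot: [-3.137, 0.011, 1.98]
force: [0.1, 0.7, 0.2]
width: 0.0617
finger_force: 0.0
```

>>> move_arm(plan=[0, 0, -8, -1, -1, 0, -0.4, 0, 0, -16, -2, -2, 0, -0.4, 0, 0, -24, -3, -3, 0, -0.4, 0, 0, -32, -4, -3, 0, -0.4, 0, 0, -40, -4, -3, 0, -0.4])

```text
t: 17.25
ee_pos: [0.4608, -0.1157, 0.2047]
tcp_rot: [-3.135, 0.012, 1.281]
force: [-0.1, 0.0, 0.0]
width: 0.0619
finger_force: 0.0
```

Run:
```python
from h import *
f=look('wrist','w9');im=f['pixels'].astype(int)
blobs(f,(im[...,0]-im[...,2])>50,.0095,.03,.07)
```

```text
tcp [ 0.4619 -0.1154  0.2049] yaw 73.1 q [ 0.41  0.58 -0.43  2.03  0.41  0.63 -0.59] F [ 0.4  0.1 -0.5]
uv (288, 278) d 44mm fill 0.91 [ 0.4138 -0.1726  0.0095]
```

>>> move_arm(plan=[0, 0, -8, -1, -1, 0, -0.4, 0, 0, -16, -2, -2.5, 0, -0.4, 0, 0, -24, -3.5, -4, 0, -0.4, 0, 0, -32, -4.8, -5.7, 0, -0.4, 0, 0, -40, -4.8, -5.7, 0, -0.4])

```text
t: 17.8
ee_pos: [0.4123, -0.1745, 0.2046]
tcp_rot: [-3.136, 0.013, 0.582]
force: [0.6, 0.9, 0.8]
width: 0.0614
finger_force: 0.0
```

>>> move_arm(plan=[0, 0, -8, 0, 0, -3, -0.4, 0, 0, -8, 0, 0, -6, -0.4, 0, 0, -8, 0, 0, -8, -0.4, 0, 0, -8, 0, 0, -8, -0.4])

```text
t: 18.2
ee_pos: [0.4135, -0.1714, 0.1229]
tcp_rot: [-3.134, 0.014, 0.453]
force: [-0.5, 0.3, -0.1]
width: 0.062
finger_force: 0.0
```

Run:
```python
from h import *
f=look('wrist','w10');im=f['pixels'].astype(int)
blobs(f,(im[...,0]-im[...,2])>50,.0095,.03,.07)
```

```text
tcp [ 0.4142 -0.1717  0.1241] yaw 25.9 q [ 0.36  0.69 -0.12  2.18  0.27  0.3  -1.11] F [-0.7 -0.4 -0.5]
uv (318, 229) d 43mm fill 0.94 [ 0.4139 -0.1709  0.0095]
```

View pics/w10.png

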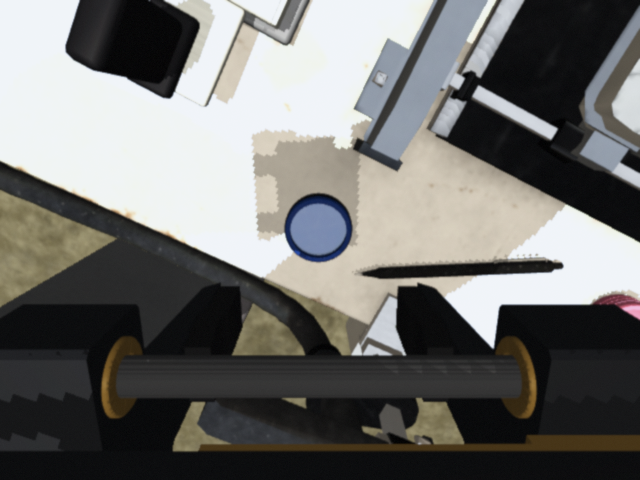

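The small ring is at (318,229). The pen tip at (358,272) and the grip behind the bar are both clear of the fingers. Descending.

>>> move_arm(plan=[0, 0, 0, 0, 0, -3, -0.4, 0, 0, 0, 0, 0, -6, -0.4, 0, 0, 0, 0, 0, -8, -0.4, 0, 0, 0, 0, 0, -8, -0.4])

```text
t: 18.65
ee_pos: [0.4146, -0.1719, 0.044]
tcp_rot: [-3.136, 0.012, 0.451]
force: [0.1, -0.7, 0.0]
width: 0.0617
finger_force: 0.0
```

```bash
python3 -c "
from h import *
look('wrist','w11')"
```

```text
tcp [ 0.4149 -0.1722  0.045 ] yaw 25.8 q [ 0.31  0.86 -0.03  2.21  0.31  0.09 -1.14] F [ 0.6  0.3 -0.3]
```

j6 is at 0.09, near its 0.04 limit. I'll tilt the tool 8° about the closing axis, which keeps the grip flat on the ring, and then go lower.

>>> move_arm(plan=[-1.7, 3.6, 0, 0, 0, 0, -0.4, -3.4, 7.2, 0, 0, 0, 0, -0.4, -3.4, 7.2, 0, 0, 0, -1.5, -0.4, -3.4, 7.2, 0, 0, 0, -1.5, -0.4])

```text
t: 19.1
ee_pos: [0.4158, -0.1719, 0.0305]
tcp_rot: [-3.136, 0.148, 0.451]
force: [-0.8, 0.0, 0.2]
width: 0.0614
finger_force: 0.0
```

```bash
python3 -c "
from h import *
look('wrist','w12');print(state()['tcp_rot'])"
```

```text
tcp [ 0.4151 -0.1723  0.0309] yaw 25.8 q [ 0.21  0.9   0.03  2.12  0.29  0.24 -1.18] F [-0.7 -1.1  0.3]
[-3.1361241   0.14872763  0.44996857]
```

>>> move_arm(plan=[0, 0, 0, -0.1, 0.1, -1, -0.4, 0, 0, 0, -0.1, 0.1, -2.1, -0.4, 0, 0, 0, -0.1, 0.1, -2.1, -0.4, 0, 0, 0, -0.1, 0.1, -2.1, 1, 0, 0, 0, -0.1, 0.1, -2.1, 1])

```text
t: 19.65
ee_pos: [0.4135, -0.1714, 0.0088]
tcp_rot: [-3.136, 0.15, 0.449]
force: [0.5, 0.2, 0.3]
width: 0.0479
finger_force: 0.0
```

>>> move_arm(plan=[0, 0, 0, 0, 0, 0, 1, 0, 0, 0, 0, 0, 0, 1, 0, 0, 0, 0, 0, 0, 1, 0, 0, 0, 0, 0, 0, 1])

```text
t: 20.05
ee_pos: [0.4137, -0.1714, 0.0089]
tcp_rot: [-3.136, 0.15, 0.45]
force: [-0.8, 0.1, 0.8]
width: 0.0425
finger_force: 30.0
```

>>> move_arm(plan=[0, 0, 0, 0, 0, 4, 1, 0, 0, 0, 0, 0, 8, 1, 0, 0, 0, 0, 0, 12, 1, 0, 0, -8, 3, 2, 12, 1, 0, 0, -16, 6, 5, 12, 1])

```text
t: 20.55
ee_pos: [0.4744, -0.123, 0.1305]
tcp_rot: [-3.138, 0.147, 0.16]
force: [0.6, 0.0, -0.1]
width: 0.0423
finger_force: 30.0
```

>>> move_arm(plan=[0, 0, -6, 2.5, 2.5, 0, 1, 0, 0, -12, 5, 5, 0, 1, 0, 0, -12, 7.5, 6.8, 0, 1, 0, 0, -12, 7.5, 6.8, 0, 1, 0, 0, -12, 7.5, 6.8, 0, 1])

```text
t: 21.05
ee_pos: [0.5481, -0.0531, 0.1284]
tcp_rot: [-3.136, 0.151, -0.038]
force: [-0.4, -1.0, -0.8]
width: 0.0424
finger_force: 30.0
```

Run:
```python
from h import *
f=look('wrist','w13');print(state()['tcp_rot'].round(3),[proj(f,p).round() for p in [(.549,-.053,.0405),(.613,-.0555,.0575),(.677,-.058,.0655)]])
```

```text
tcp [ 0.5474 -0.0541  0.1285] yaw -2.3 q [ 0.01  0.81  0.02  1.75 -0.03  0.74 -1.56] F [ 0.4 -0.1 -0.3]
[-3.137  0.152 -0.04 ] [array([317., 222.]), array([317., 115.]), array([316., -46.])]
```

View pics/w13.png

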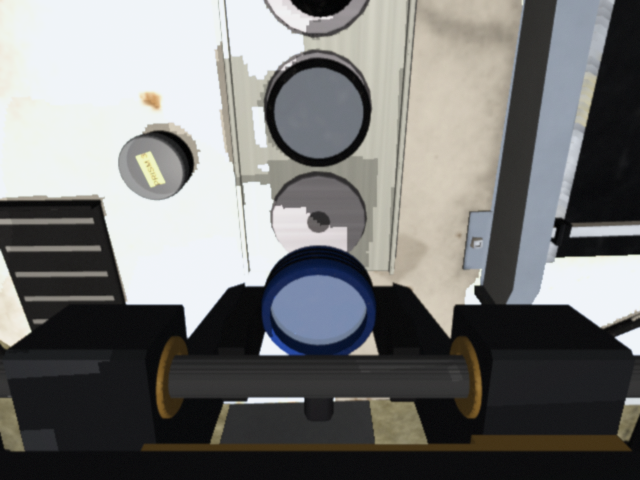

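Pan 1 is at (318,220), where predicted, and the large ring is centred on pan 2 at (318,109). The small ring is held at (319,305). I'll lower it. That was my last allowed picture, so from here I work from masks.

>>> move_arm(plan=[0, 0, 0, 0.15, 0.1, -4, 1, 0, 0, 0, 0.15, 0.1, -7, 1, 0, 0, 0, 0.15, 0.1, -8.3, 1, 0, 0, 0, 0.15, 0.1, -8.3, 1, 0, 0, 0, 0.15, 0.1, -8.3, 1])

```text
t: 21.6
ee_pos: [0.5496, -0.0535, 0.0462]
tcp_rot: [-3.137, 0.15, -0.041]
force: [0.2, -0.6, -0.0]
width: 0.0422
finger_force: 30.0
```

>>> move_arm(plan=[0, 0, 0, 0, 0, 0, 1])

```text
t: 21.7
ee_pos: [0.55, -0.0531, 0.0464]
tcp_rot: [-3.136, 0.149, -0.04]
force: [-1.2, -0.3, -0.7]
width: 0.0425
finger_force: 30.0
```

>>> move_arm(plan=[0, 0, 0, 0, 0, 0, -0.7, 0, 0, 0, 0, 0, 0, -0.7, 0, 0, 0, 0, 0, 0, -0.7, 0, 0, 0, 0, 0, 0, -0.7, 0, 0, 0, 0, 0, 0, -0.7])

```text
t: 22.2
ee_pos: [0.5501, -0.0523, 0.0458]
tcp_rot: [-3.136, 0.15, -0.039]
force: [-1.0, -0.1, 1.6]
width: 0.0749
finger_force: 0.0
```

>>> move_arm(plan=[0, 0, 0, 0, 0, 3, -0.7, 0, 0, 0, 0, 0, 7, -0.7, 0, -4, 0, 0, 0, 11, -0.7, 0, -8.6, 0, -1, 0.3, 14, -0.7, 0, -8.6, 0, -1, 0.3, 16, -0.7])

```text
t: 22.7
ee_pos: [0.5366, -0.0494, 0.2077]
tcp_rot: [-3.13, 0.001, -0.039]
force: [0.2, 0.0, -0.6]
width: 0.0749
finger_force: 0.0
```

>>> move_arm(plan=[0, 0, 0, 0, 0, 0, -0.7, 0, 0, 0, 0, 0, 0, -0.7, 0, 0, 0, 0, 0, 0, -0.7])

```text
t: 23.0
ee_pos: [0.5399, -0.0492, 0.2045]
tcp_rot: [-3.13, 0.002, -0.038]
force: [0.2, 0.3, 1.4]
width: 0.0746
finger_force: 0.0
```

Run:
```python
from h import *
f=look('wrist','w14');im=f['pixels'].astype(int)
print('blue');blobs(f,(im[...,0]-im[...,2])>50,.046,.03,.07)
print('dark');blobs(f,im.max(2)<110,.047,.03,.07)
print(state()['tcp_rot'])
```

```text
tcp [ 0.5398 -0.0492  0.2043] yaw -2.2 q [ 0.    0.63  0.02  1.86 -0.03  0.66 -1.57] F [-0.1 -0.9 -0.4]
blue
uv (325, 203) d 44mm fill 0.95 [ 0.5516 -0.0543  0.046 ]
dark
uv (325, 196) d 44mm fill 0.13 [ 0.557  -0.0541  0.047 ]
uv (322, 186) d 49mm fill 0.03 [ 0.5651 -0.0521  0.047 ]
uv (207, 163) d 36mm fill 0.13 [0.5855 0.0336 0.047 ]
uv (260, 136) d 68mm fill 0.01 [ 0.6029 -0.0083  0.047 ]
uv (325, 118) d 58mm fill 0.92 [ 0.6141 -0.0562  0.047 ]
uv (393, 42) d 43mm fill 0.00 [ 0.6621 -0.1046  0.047 ]
uv (355, 34) d 37mm fill 0.02 [ 0.6682 -0.0785  0.047 ]
uv (518, 40) d 55mm fill 0.01 [ 0.6598 -0.1898  0.047 ]
uv (327, 25) d 40mm fill 0.85 [ 0.675  -0.0595  0.047 ]
[-3.12990781e+00  2.05242233e-03 -3.84966815e-02]
```

All three lenses sit on their pans within about 3 mm. Next I'll grip the handle and push home, gently ramped.

>>> move_arm(plan=[0, 0, 0, -3, 0, -2, -0.7, 0, 0, 0, -6.8, 0, -4, -0.7, 0, 0, 0, -6.8, 0, -6, -0.7, 0, 0, 0, -6.8, 0, -6, -0.7, 0, 0, 0, -6.8, 0, -6, -0.7])

```text
t: 23.55
ee_pos: [0.473, -0.0493, 0.1453]
tcp_rot: [-3.13, -0.0, -0.039]
force: [0.9, -0.3, 0.7]
width: 0.0749
finger_force: 0.0
```

>>> move_arm(plan=[0, 0, 0, 0, 0, -3, -0.7, 0, 0, 0, 0, 0, -6, -0.7, 0, 0, 0, 0, 0, -7.4, -0.7, 0, 0, 0, 0, 0, -7.4, 0.6, 0, 0, 0, 0, 0, -7.4, 0.6])

```text
t: 24.05
ee_pos: [0.4735, -0.0493, 0.0723]
tcp_rot: [-3.13, -0.002, -0.039]
force: [-0.5, 0.5, -0.8]
width: 0.0608
finger_force: 0.0
```

>>> move_arm(plan=[0, 0, 0, 0, 0, 0, 1, 0, 0, 0, 0, 0, 0, 1, 0, 0, 0, 0, 0, 0, 1, 0, 0, 0, 0, 0, 0, 1, 0, 0, 0, 0, 0, 0, 1])

```text
t: 24.55
ee_pos: [0.4722, -0.0493, 0.072]
tcp_rot: [-3.13, -0.001, -0.039]
force: [-0.9, -0.2, -0.3]
width: 0.021
finger_force: 0.0
```

>>> move_arm(plan=[0, 0, 0, 0, 0, 0, 1, 0, 0, 0, 0, 0, 0, 1, 0, 0, 0, 0, 0, 0, 1])

```text
t: 24.85
ee_pos: [0.4722, -0.0498, 0.0719]
tcp_rot: [-3.13, -0.0, -0.039]
force: [0.6, -0.6, 2.0]
width: 0.0158
finger_force: 30.0
```

>>> move_arm(plan=[0, 0, 0, 0.5, 0, 0, 1, 0, 0, 0, 1.5, -0.05, 0, 1, 0, 0, 0, 3, -0.1, 0, 1, 0, 0, 0, 4.5, -0.2, 0, 1, 0, 0, 0, 6, -0.25, 0, 1])

```text
t: 25.35
ee_pos: [0.5316, -0.0517, 0.0719]
tcp_rot: [-3.13, 0.002, -0.038]
force: [-2.2, -0.5, 3.4]
width: 0.0155
finger_force: 30.0
```

>>> move_arm(plan=[0, 0, 0, 1.5, -0.05, 0, 1, 0, 0, 0, 3, -0.1, 0, 1, 0, 0, 0, 4.5, -0.2, 0, 1, 0, 0, 0, 6, -0.25, 0, 1, 0, 0, 0, 7.5, -0.3, 0, 1])

```text
t: 25.85
ee_pos: [0.6068, -0.0542, 0.0719]
tcp_rot: [-3.129, 0.002, -0.038]
force: [-3.0, 0.3, 4.1]
width: 0.0155
finger_force: 30.0
```

>>> move_arm(plan=[0, 0, 0, 1.5, -0.05, 0, 1, 0, 0, 0, 3, -0.1, 0, 1, 0, 0, 0, 4.5, -0.2, 0, 1, 0, 0, 0, 5.7, -0.25, 0, 1, 0, 0, 0, 6.5, -0.3, 0, 1])

```text
t: 26.35
ee_pos: [0.6727, -0.0564, 0.0719]
tcp_rot: [-3.128, 0.0, -0.038]
force: [-1.6, 1.8, 5.1]
width: 0.0156
finger_force: 30.0
```

>>> move_arm(plan=[0, 0, 0, 0.6, 0, 0, 1, 0, 0, 0, 1.1, -0.05, 0, 1, 0, 0, 0, 1.6, -0.05, 0, 1, 0, 0, 0, 2, -0.05, 0, 1, 0, 0, 0, 2.2, -0.05, 0, 1])

```text
t: 26.85
ee_pos: [0.691, -0.0569, 0.0719]
tcp_rot: [-3.128, 0.008, -0.038]
force: [-12.5, 2.5, 14.1]
width: 0.0155
finger_force: 30.0
```

The carriage is home, with contact force at the stop. I'll hold there for over three seconds.

>>> move_arm(plan=[0, 0, 0, 0, 0, 0, 1, 0, 0, 0, 0, 0, 0, 1, 0, 0, 0, 0, 0, 0, 1, 0, 0, 0, 0, 0, 0, 1, 0, 0, 0, 0, 0, 0, 1])

```text
t: 27.35
ee_pos: [0.691, -0.057, 0.0719]
tcp_rot: [-3.128, 0.007, -0.038]
force: [-8.7, 2.5, 10.2]
width: 0.0156
finger_force: 30.0
```

>>> move_arm(plan=[0, 0, 0, 0, 0, 0, 1, 0, 0, 0, 0, 0, 0, 1, 0, 0, 0, 0, 0, 0, 1, 0, 0, 0, 0, 0, 0, 1, 0, 0, 0, 0, 0, 0, 1])

```text
t: 27.85
ee_pos: [0.691, -0.0569, 0.0719]
tcp_rot: [-3.128, 0.007, -0.038]
force: [-8.7, 2.3, 11.3]
width: 0.0152
finger_force: 30.0
```

>>> move_arm(plan=[0, 0, 0, 0, 0, 0, 1, 0, 0, 0, 0, 0, 0, 1, 0, 0, 0, 0, 0, 0, 1, 0, 0, 0, 0, 0, 0, 1, 0, 0, 0, 0, 0, 0, 1])

```text
t: 28.35
ee_pos: [0.691, -0.057, 0.0719]
tcp_rot: [-3.128, 0.007, -0.038]
force: [-8.7, 2.2, 10.9]
width: 0.016
finger_force: 30.0
```

>>> move_arm(plan=[0, 0, 0, 0, 0, 0, 1, 0, 0, 0, 0, 0, 0, 1, 0, 0, 0, 0, 0, 0, 1, 0, 0, 0, 0, 0, 0, 1, 0, 0, 0, 0, 0, 0, 1])

```text
t: 28.85
ee_pos: [0.691, -0.057, 0.0719]
tcp_rot: [-3.128, 0.007, -0.038]
force: [-7.7, 2.3, 10.5]
width: 0.0154
finger_force: 30.0
```

>>> move_arm(plan=[0, 0, 0, 0, 0, 0, 1, 0, 0, 0, 0, 0, 0, 1, 0, 0, 0, 0, 0, 0, 1, 0, 0, 0, 0, 0, 0, 1, 0, 0, 0, 0, 0, 0, 1])

```text
t: 29.35
ee_pos: [0.691, -0.057, 0.0719]
tcp_rot: [-3.128, 0.007, -0.038]
force: [-8.2, 2.7, 11.2]
width: 0.0158
finger_force: 30.0
```

>>> move_arm(plan=[0, 0, 0, 0, 0, 0, 1, 0, 0, 0, 0, 0, 0, 1, 0, 0, 0, 0, 0, 0, 1, 0, 0, 0, 0, 0, 0, 1, 0, 0, 0, 0, 0, 0, 1])

```text
t: 29.85
ee_pos: [0.691, -0.0569, 0.0719]
tcp_rot: [-3.128, 0.007, -0.038]
force: [-9.0, 3.0, 10.8]
width: 0.016
finger_force: 30.0
```

>>> move_arm(plan=[0, 0, 0, 0, 0, 0, 1, 0, 0, 0, 0, 0, 0, 1, 0, 0, 0, 0, 0, 0, 1, 0, 0, 0, 0, 0, 0, 1, 0, 0, 0, 0, 0, 0, 1])

```text
t: 30.35
ee_pos: [0.691, -0.057, 0.0719]
tcp_rot: [-3.128, 0.007, -0.038]
force: [-8.7, 2.6, 10.8]
width: 0.0155
finger_force: 30.0
```

>>> move_arm(plan=[0, 0, 0, -0.8, 0, 0, 1, 0, 0, 0, -1.8, 0.05, 0, 1, 0, 0, 0, -3.2, 0.1, 0, 1, 0, 0, 0, -4.7, 0.2, 0, 1, 0, 0, 0, -6.2, 0.25, 0, 1])

```text
t: 30.85
ee_pos: [0.6332, -0.0551, 0.072]
tcp_rot: [-3.129, -0.004, -0.038]
force: [2.7, 2.1, 0.5]
width: 0.016
finger_force: 30.0
```

>>> move_arm(plan=[0, 0, 0, -1.5, 0.05, 0, 1, 0, 0, 0, -3, 0.1, 0, 1, 0, 0, 0, -4.5, 0.2, 0, 1, 0, 0, 0, -6, 0.25, 0, 1, 0, 0, 0, -7.5, 0.3, 0, 1])

```text
t: 31.35
ee_pos: [0.5582, -0.0526, 0.0719]
tcp_rot: [-3.13, -0.004, -0.038]
force: [2.8, 1.0, -0.7]
width: 0.0153
finger_force: 30.0
```

>>> move_arm(plan=[0, 0, 0, -1.5, 0.05, 0, 1, 0, 0, 0, -3, 0.1, 0, 1, 0, 0, 0, -4.5, 0.2, 0, 1, 0, 0, 0, -5.7, 0.25, 0, 1, 0, 0, 0, -6.5, 0.3, 0, 1])

```text
t: 31.85
ee_pos: [0.4924, -0.0505, 0.0719]
tcp_rot: [-3.131, -0.002, -0.039]
force: [2.4, -1.5, -0.6]
width: 0.0157
finger_force: 30.0
```

>>> move_arm(plan=[0, 0, 0, -0.6, 0, 0, 1, 0, 0, 0, -1.1, 0.05, 0, 1, 0, 0, 0, -1.6, 0.05, 0, 1, 0, 0, 0, -2.1, 0.05, 0, 1, 0, 0, 0, -2.4, 0.05, 0, 1])

```text
t: 32.35
ee_pos: [0.4711, -0.0498, 0.0719]
tcp_rot: [-3.13, -0.007, -0.039]
force: [9.3, -3.2, -4.5]
width: 0.0157
finger_force: 30.0
```

>>> move_arm(plan=[0, 0, 0, 0, 0, 0, 1, 0, 0, 0, 0, 0, 0, 1, 0, 0, 0, 0, 0, 0, 1, 0, 0, 0, 0, 0, 0, 1, 0, 0, 0, 0, 0, 0, 1])

```text
t: 32.85
ee_pos: [0.4711, -0.0498, 0.0719]
tcp_rot: [-3.13, -0.006, -0.039]
force: [5.6, -2.0, -1.6]
width: 0.0159
finger_force: 30.0
```

The carriage is out at its stop again. I'll release, rise, and check the lenses and the console cable near the mat.

>>> move_arm(plan=[0, 0, 0, 0, 0, 0, -0.7, 0, 0, 0, 0, 0, 0, -0.7, 0, 0, 0, 0, 0, 0, -0.7, 0, 0, 0, 0, 0, 0, -0.7, 0, 0, 0, 0, 0, 0, -0.7])

```text
t: 33.35
ee_pos: [0.4676, -0.0491, 0.0716]
tcp_rot: [-3.13, 0.001, -0.038]
force: [0.1, -0.9, 0.5]
width: 0.0537
finger_force: 0.0
```

>>> move_arm(plan=[0, 0, 0, 0, 0, 0, -0.7, 0, 0, 0, 0, 0, 4, -0.7, 0, 0, 0, 0, 0, 8, -0.7, 0, 0, 0, 4, 0, 12, -0.7, 0, 0, 0, 7, -0.3, 14, -0.7])

```text
t: 33.85
ee_pos: [0.5387, -0.052, 0.2146]
tcp_rot: [-3.13, -0.002, -0.038]
force: [0.5, -0.4, -0.5]
width: 0.0753
finger_force: 0.0
```

>>> move_arm(plan=[0, 0, 0, 0, 0, 0, -0.7, 0, 0, 0, 0, 0, 0, -0.7, 0, 0, 0, 0, 0, 0, -0.7])

```text
t: 34.15
ee_pos: [0.5359, -0.0522, 0.2106]
tcp_rot: [-3.13, 0.004, -0.039]
force: [1.0, 0.2, -0.8]
width: 0.0747
finger_force: 0.0
```

Run:
```python
from h import *
f=look('wrist','w15');im=f['pixels'].astype(int)
print('blue');blobs(f,(im[...,0]-im[...,2])>50,.046,.03,.07)
print('dark');blobs(f,im.max(2)<110,.047,.036,.065)
w3=pickle.load(open('w3.pkl','rb'));w1=pickle.load(open('w1.pkl','rb'));w6=pickle.load(open('w6.pkl','rb'))
for uv in [(545,190),(520,95),(548,225)]:
  for z in (-.05,0,.05,.1,.15):
    p=ray(w3,*uv,z);print(uv,p.round(3),'w1',proj(w1,p).round(),'w6',proj(w6,p).round())
i1=w1['pixels'].astype(int).max(2)<90;i6=w6['pixels'].astype(int).max(2)<90
for r in range(60,261,40):
    c=np.where(i1[r,528:600])[0]+528;d=np.where(i6[r,570:])[0]+570
    print(r,'w1',c.min() if len(c) else 0,c.max() if len(c) else 0,'w6',d.min() if len(d) else 0,d.max() if len(d) else 0)
```

```text
tcp [ 0.5358 -0.0523  0.2105] yaw -2.2 q [ 0.01  0.61  0.02  1.86 -0.03  0.67 -1.56] F [-0.   0.9 -0. ]
blue
uv (321, 197) d 44mm fill 0.96 [ 0.5503 -0.0542  0.046 ]
dark
uv (321, 192) d 45mm fill 0.13 [ 0.5544 -0.0543  0.047 ]
uv (318, 183) d 51mm fill 0.03 [ 0.5619 -0.052   0.047 ]
uv (203, 158) d 36mm fill 0.13 [0.5842 0.0347 0.047 ]
uv (320, 113) d 58mm fill 0.92 [ 0.6133 -0.0557  0.047 ]
uv (323, 22) d 40mm fill 0.82 [ 0.6737 -0.0599  0.047 ]
(545, 190) [ 0.586  0.223 -0.05 ] w1 [525. 229.] w6 [558. 236.]
(545, 190) [0.567 0.202 0.   ] w1 [529. 224.] w6 [570. 230.]
(545, 190) [0.547 0.18  0.05 ] w1 [534. 218.] w6 [586. 222.]
(545, 190) [0.527 0.158 0.1  ] w1 [541. 210.] w6 [611. 209.]
(545, 190) [0.507 0.137 0.15 ] w1 [549. 200.] w6 [653. 188.]
(520, 95) [ 0.473  0.232 -0.05 ] w1 [541. 142.] w6 [587. 107.]
(520, 95) [0.465 0.209 0.   ] w1 [545. 137.] w6 [601.  94.]
(520, 95) [0.457 0.187 0.05 ] w1 [550. 132.] w6 [621.  75.]
(520, 95) [0.449 0.164 0.1  ] w1 [556. 125.] w6 [652.  48.]
(520, 95) [0.442 0.142 0.15 ] w1 [565. 116.] w6 [705.   0.]
(548, 225) [ 0.629  0.213 -0.05 ] w1 [515. 259.] w6 [542. 279.]
(548, 225) [0.605 0.192 0.   ] w1 [519. 254.] w6 [552. 275.]
(548, 225) [0.58  0.172 0.05 ] w1 [524. 248.] w6 [567. 270.]
(548, 225) [0.556 0.151 0.1  ] w1 [530. 240.] w6 [589. 261.]
(548, 225) [0.532 0.131 0.15 ] w1 [539. 229.] w6 [626. 247.]
60 w1 528 556 w6 606 639
100 w1 544 566 w6 598 632
140 w1 542 560 w6 588 621
180 w1 533 551 w6 577 610
220 w1 528 542 w6 570 598
260 w1 528 538 w6 570 590
```

The lenses are still centred on their pans. The console cable runs at about z=0.045, y=0.18–0.19 along the mat's far edge, so I'll place the lenses at y≈0.115. Small ring first.

>>> move_arm(plan=[0, 0, 0, 1.4, -0.2, -4, -0.5, 0, 0, 0, 1.4, -0.2, -8, -0.5, 0, 0, 0, 1.4, -0.2, -12, -0.5, 0, 0, 0, 1.4, -0.2, -15, -0.5, 0, 0, 0, 1.4, -0.2, -16.3, -0.5])

```text
t: 34.7
ee_pos: [0.5486, -0.0541, 0.0454]
tcp_rot: [-3.13, 0.007, -0.039]
force: [0.4, 0.1, -0.0]
width: 0.0663
finger_force: 0.0
```

>>> move_arm(plan=[0, 0, 0, 0, 0, 0, -0.5, 0, 0, 0, 0, 0, 0, 1, 0, 0, 0, 0, 0, 0, 1, 0, 0, 0, 0, 0, 0, 1, 0, 0, 0, 0, 0, 0, 1])

```text
t: 35.2
ee_pos: [0.553, -0.0544, 0.05]
tcp_rot: [-3.13, -0.003, -0.039]
force: [-0.3, 0.7, 2.9]
width: 0.0415
finger_force: 30.0
```

>>> move_arm(plan=[0, 0, 0, 0, 0, 0, 1, 0, 0, 0, 0, 0, 0, 1])

```text
t: 35.4
ee_pos: [0.553, -0.0544, 0.0497]
tcp_rot: [-3.13, -0.002, -0.039]
force: [0.1, -0.0, 6.5]
width: 0.0415
finger_force: 30.1
```

>>> move_arm(plan=[0, 0, 0, 0, 0, 3, 1, 0, 0, 0, 0, 0, 6, 1, 0, 0, 0, 0, 4, 6, 1, 0, 0, 0, -1, 8, 6, 1, 0, 0, 0, -2, 12, 6, 1])

```text
t: 35.9
ee_pos: [0.532, 0.0668, 0.109]
tcp_rot: [-3.13, -0.001, -0.04]
force: [-0.2, 0.4, -0.4]
width: 0.0416
finger_force: 30.0
```

>>> move_arm(plan=[0, 0, 0, 0, 3, 0, 1, 0, 0, 0, 0, 4.9, 0, 1, 0, 0, 0, 0, 4.9, -3, 1, 0, 0, 0, 0, 4.9, -6, 1, 0, 0, 0, 0, 4.9, -6, 1])

```text
t: 36.4
ee_pos: [0.5294, 0.1144, 0.0459]
tcp_rot: [-3.132, 0.006, -0.038]
force: [-0.9, -1.0, 0.2]
width: 0.0421
finger_force: 30.0
```

>>> move_arm(plan=[0, 0, 0, 0, 0, 0, 1, 0, 0, 0, 0, 0, 0, 1])

```text
t: 36.6
ee_pos: [0.5329, 0.1145, 0.05]
tcp_rot: [-3.13, -0.002, -0.039]
force: [0.4, 0.1, -0.4]
width: 0.0414
finger_force: 30.0
```

Run:
```python
from h import *
f=look('wrist','w16');im=f['pixels']
# mat: rib texture edge; near corner rows check
for p in [(.383,.102,.014),(.557,.096,.014),(.53,.1,.005)]: print(proj(f,p).round())
w=f['pixels'].astype(int).max(2)
for u in (150,170,190,210,230,250): 
    c=np.where(np.diff((w[:,u]<90).astype(int))!=0)[0];print(u,c)
```

```text
tcp [0.5331 0.1146 0.0501] yaw -2.2 q [-0.31  0.89  0.03  1.95 -0.12  0.31 -1.78] F [ 0.3  0.4 -0.8]
[349. 515.]
[355. 226.]
[346. 273.]
150 []
170 [262 276 288 304]
190 [109 227 235 337]
210 [ 92 223 288 295]
230 [ 85 223 424 431]
250 [ 16  69 224 397 400 424 431]
```

>>> move_arm(plan=[0, 0, 0, -0.2, 0, -1.5, 1, 0, 0, 0, -0.2, 0, -3.1, 1, 0, 0, 0, -0.2, 0, -3.1, 1, 0, 0, 0, -0.2, 0, -3.1, 1, 0, 0, 0, -0.2, 0, -3.1, 1])

```text
t: 37.15
ee_pos: [0.5302, 0.1146, 0.018]
tcp_rot: [-3.13, -0.0, -0.039]
force: [0.3, -0.3, -0.4]
width: 0.042
finger_force: 30.0
```

>>> move_arm(plan=[0, 0, 0, 0, 0, 0, -0.2, 0, 0, 0, 0, 0, 0, -0.2, 0, 0, 0, 0, 0, 0, -0.2, 0, 0, 0, 0, 0, 0, -0.2])

```text
t: 37.55
ee_pos: [0.5302, 0.1147, 0.0178]
tcp_rot: [-3.13, -0.0, -0.039]
force: [0.4, -0.0, -1.0]
width: 0.053
finger_force: 0.0
```

>>> move_arm(plan=[0, 0, 0, 0, 0, 4, -0.2, 0, 0, 0, 0, 0, 8, -0.2, 0, 0, 0, 2, -4, 12, -0.7, 0, 0, 0, 4, -8, 14, -0.7, 0, 0, 0, 5, -12, 14, -0.7])

```text
t: 38.05
ee_pos: [0.5834, -0.0051, 0.1612]
tcp_rot: [-3.129, -0.008, -0.036]
force: [0.9, -0.3, 0.4]
width: 0.0735
finger_force: 0.0
```

>>> move_arm(plan=[0, 0, 0, 1, -4, 0, -0.7, 0, 0, 0, 1, -5, 0, -0.7, 0, 0, 0, 1, -5, 0, -0.7, 0, 0, 0, 1, -5, 0, -0.7, 0, 0, 0, 1, -5, 0, -0.7])

```text
t: 38.55
ee_pos: [0.5898, -0.0524, 0.1575]
tcp_rot: [-3.128, 0.001, -0.035]
force: [0.6, 0.4, 0.4]
width: 0.0745
finger_force: 0.0
```

Run:
```python
from h import *
f=look('wrist','w17');im=f['pixels'].astype(int)
print('blue');blobs(f,(im[...,0]-im[...,2])>50,.0145,.03,.07)
print('dark');blobs(f,im.max(2)<110,.047,.036,.065)
g=look('scene','s1');im=g['pixels'].astype(int)
print('scene blue');blobs(g,(im[...,0]-im[...,2])>50,.0145,.03,.07)
```

```text
tcp [ 0.5899 -0.0526  0.1576] yaw -2.0 q [ 0.    0.75  0.02  1.75 -0.05  0.64 -1.55] F [0.  0.6 0.2]
blue
uv (107, 309) d 47mm fill 0.21 [0.5247 0.1189 0.0145]
dark
uv (325, 277) d 53mm fill 0.05 [ 0.5594 -0.0553  0.047 ]
uv (191, 235) d 36mm fill 0.22 [0.5922 0.0327 0.047 ]
uv (323, 197) d 58mm fill 0.94 [ 0.6144 -0.0556  0.047 ]
uv (248, 150) d 62mm fill 0.01 [ 0.646  -0.0097  0.047 ]
uv (327, 99) d 40mm fill 0.89 [ 0.6742 -0.0599  0.047 ]
uv (325, 96) d 58mm fill 0.03 [ 0.6761 -0.059   0.047 ]
uv (604, 10) d 42mm fill 0.36 [ 0.7163 -0.2185  0.047 ]
scene blue
uv (258, 403) d 44mm fill 0.18 [0.5295 0.1138 0.0145]
```

The small ring is on the mat at (0.5295,0.114). Large ring next.

>>> move_arm(plan=[0, 0, 0, 2.3, -0.3, -4, -0.7, 0, 0, 0, 2.3, -0.3, -8, -0.7, 0, 0, 0, 2.3, -0.3, -11.1, -0.7, 0, 0, 0, 2.3, -0.3, -11.1, -0.7, 0, 0, 0, 2.3, -0.3, -11.1, -0.7])

```text
t: 39.15
ee_pos: [0.6131, -0.0575, 0.047]
tcp_rot: [-3.13, 0.0, -0.037]
force: [-0.1, -0.5, -0.7]
width: 0.0746
finger_force: 0.0
```

>>> move_arm(plan=[0, 0, 0, 0, 0, 0, 1, 0, 0, 0, 0, 0, 0, 1, 0, 0, 0, 0, 0, 0, 1, 0, 0, 0, 0, 0, 0, 1, 0, 0, 0, 0, 0, 0, 1])

```text
t: 39.65
ee_pos: [0.614, -0.058, 0.0478]
tcp_rot: [-3.129, -0.002, -0.039]
force: [-0.9, -0.2, 6.3]
width: 0.0506
finger_force: 30.0
```

>>> move_arm(plan=[0, 0, 0, 0, 0, 3, 1, 0, 0, 0, 0, 0, 6, 1, 0, 0, 0, -2, 3, 6, 1, 0, 0, 0, -5, 6, 6, 1, 0, 0, 0, -8, 9.5, 6, 1])

```text
t: 40.15
ee_pos: [0.5324, 0.0365, 0.107]
tcp_rot: [-3.13, -0.001, -0.041]
force: [0.3, 1.4, -1.0]
width: 0.0506
finger_force: 30.0
```

>>> move_arm(plan=[0, 0, 0, -3, 4, 0, 1, 0, 0, 0, -5.9, 7.8, 0, 1, 0, 0, 0, -5.9, 7.8, -3, 1, 0, 0, 0, -5.9, 7.8, -5, 1, 0, 0, 0, -5.9, 7.8, -5, 1])

```text
t: 40.65
ee_pos: [0.4726, 0.1147, 0.055]
tcp_rot: [-3.131, 0.004, -0.038]
force: [-0.5, -0.3, -0.7]
width: 0.0506
finger_force: 30.0
```

>>> move_arm(plan=[0, 0, 0, 0, 0, 0, 1, 0, 0, 0, 0, 0, 0, 1])

```text
t: 40.85
ee_pos: [0.4749, 0.1142, 0.0576]
tcp_rot: [-3.13, -0.002, -0.04]
force: [0.5, 0.2, -0.9]
width: 0.0506
finger_force: 30.0
```

```bash
python3 -c "
from h import *
f=look('wrist','w18');im=f['pixels'].astype(int);blobs(f,(im[...,0]-im[...,2])>50,.0145,.03,.07)"
```

```text
tcp [0.475  0.1144 0.0577] yaw -2.3 q [-0.34  0.84  0.02  2.11 -0.15  0.18 -1.79] F [ 0.2 -0.  -0.6]
uv (314, 161) d 45mm fill 0.96 [0.5287 0.1138 0.0145]
```

>>> move_arm(plan=[0, 0, 0, 0, 0, -2, 1, 0, 0, 0, 0, 0, -4.1, 1, 0, 0, 0, 0, 0, -4.1, 1, 0, 0, 0, 0, 0, -4.1, 1, 0, 0, 0, 0, 0, -4.1, 1])

```text
t: 41.4
ee_pos: [0.4745, 0.1145, 0.0167]
tcp_rot: [-3.13, -0.001, -0.039]
force: [-0.1, -0.8, -0.9]
width: 0.0508
finger_force: 30.0
```

>>> move_arm(plan=[0, 0, 0, 0, 0, 0, -0.38, 0, 0, 0, 0, 0, 0, -0.38, 0, 0, 0, 0, 0, 0, -0.38, 0, 0, 0, 0, 0, 0, -0.38])

```text
t: 41.8
ee_pos: [0.4742, 0.1147, 0.0159]
tcp_rot: [-3.13, -0.0, -0.039]
force: [0.2, -0.1, 0.0]
width: 0.0609
finger_force: 0.0
```

>>> move_arm(plan=[0, 0, 0, 0, 0, 4, -0.38, 0, 0, 0, 0, 0, 8, -0.38, 0, 0, 0, 4, -4, 12, -0.4, 0, 0, 0, 8, -7, 14, -0.4, 0, 4, 0, 12, -10, 14, -0.4])

```text
t: 42.3
ee_pos: [0.5769, 0.0272, 0.156]
tcp_rot: [-3.132, 0.07, -0.037]
force: [1.3, 0.9, -1.3]
width: 0.0618
finger_force: 0.0
```

>>> move_arm(plan=[0, 4, 0, 3, -3, 0, -0.4, 0, 4, 0, 6, -6, 0, -0.4, 0, 4, 0, 7, -7.4, 0, -0.4, 0, 4, 0, 7, -7.4, 0, -0.4, 0, 4, 0, 7, -7.4, 0, -0.4])

```text
t: 42.8
ee_pos: [0.6464, -0.0456, 0.1524]
tcp_rot: [-3.134, 0.141, -0.039]
force: [0.4, -0.4, 0.3]
width: 0.0616
finger_force: 0.0
```

Run:
```python
from h import *
f=look('wrist','w19');im=f['pixels'].astype(int);print(state()['tcp_rot'].round(3))
print('dark');blobs(f,im.max(2)<110,.047,.036,.065)
g=look('scene','s2');im=g['pixels'].astype(int)
print('scene blue');blobs(g,(im[...,0]-im[...,2])>50,.0145,.03,.07)
```

```text
tcp [ 0.6463 -0.0446  0.1526] yaw -2.1 q [-0.02  0.88  0.05  1.42 -0.06  0.98 -1.56] F [0.7 0.7 0.1]
[-3.134  0.141 -0.037]
dark
uv (334, 326) d 54mm fill 0.08 [ 0.5598 -0.0536  0.047 ]
uv (335, 250) d 55mm fill 0.05 [ 0.6213 -0.0558  0.047 ]
uv (406, 168) d 55mm fill 0.00 [ 0.6748 -0.1004  0.047 ]
uv (335, 160) d 56mm fill 0.52 [ 0.6813 -0.0571  0.047 ]
uv (608, 64) d 41mm fill 0.49 [ 0.7282 -0.2075  0.047 ]
uv (485, 70) d 40mm fill 0.01 [ 0.7278 -0.1409  0.047 ]
scene blue
uv (258, 403) d 44mm fill 0.89 [0.5295 0.1135 0.0145]
```

>>> move_arm(plan=[0, 0, 0, 2.9, -1.4, -3, -0.4, 0, 0, 0, 2.9, -1.4, -6, -0.4, 0, 0, 0, 2.9, -1.4, -6, -0.4, 0, 0, 0, 2.9, -1.4, -6, -0.4])

```text
t: 43.3
ee_pos: [0.6756, -0.0588, 0.0931]
tcp_rot: [-3.134, 0.141, -0.037]
force: [0.7, 0.2, 0.8]
width: 0.0619
finger_force: 0.0
```

Run:
```python
from h import *
f=look('wrist','w20');im=f['pixels'].astype(int)
for t in (50,70,90): print(t);blobs(f,im.max(2)<t,.047,.03,.065)
```

```text
tcp [ 0.6766 -0.0592  0.0942] yaw -2.1 q [ 0.    1.    0.05  1.34 -0.06  0.95 -1.54] F [-0.2  0.4 -0.4]
50
uv (386, 395) d 30mm fill 0.01 [ 0.5818 -0.0964  0.047 ]
uv (318, 257) d 39mm fill 0.91 [ 0.6751 -0.0595  0.047 ]
70
uv (320, 326) d 48mm fill 0.04 [ 0.6326 -0.0586  0.047 ]
uv (318, 257) d 39mm fill 0.90 [ 0.6753 -0.0595  0.047 ]
uv (304, 220) d 45mm fill 0.03 [ 0.6953 -0.053   0.047 ]
uv (66, 100) d 36mm fill 0.15 [0.7544 0.046  0.047 ]
90
uv (319, 334) d 51mm fill 0.06 [ 0.6279 -0.0579  0.047 ]
uv (318, 257) d 39mm fill 0.91 [ 0.6753 -0.0595  0.047 ]
uv (303, 220) d 46mm fill 0.04 [ 0.6955 -0.0528  0.047 ]
uv (314, 158) d 42mm fill 0.05 [ 0.7254 -0.0596  0.047 ]
uv (78, 96) d 48mm fill 0.20 [0.7558 0.0401 0.047 ]
uv (2, 68) d 57mm fill 0.02 [0.7677 0.0689 0.047 ]
```

Well aligned. Lower, grip, lift.

>>> move_arm(plan=[0, 0, 0, -0.1, 0, -2, -0.4, 0, 0, 0, -0.1, 0, -4.3, -0.4, 0, 0, 0, -0.1, 0, -4.3, -0.4, 0, 0, 0, -0.1, 0, -4.3, -0.4, 0, 0, 0, -0.1, 0, -4.3, 1])

```text
t: 43.85
ee_pos: [0.6769, -0.0605, 0.0521]
tcp_rot: [-3.135, 0.136, -0.039]
force: [0.6, -1.1, 0.2]
width: 0.0558
finger_force: 0.0
```

>>> move_arm(plan=[0, 0, 0, 0, 0, 0, 1, 0, 0, 0, 0, 0, 0, 1, 0, 0, 0, 0, 0, 0, 1, 0, 0, 0, 0, 0, 0, 1, 0, 0, 0, 0, 0, 0, 1])

```text
t: 44.35
ee_pos: [0.6759, -0.0603, 0.0503]
tcp_rot: [-3.135, 0.139, -0.039]
force: [-1.1, -0.4, 2.2]
width: 0.0324
finger_force: 28.7
```

>>> move_arm(plan=[0, 0, 0, 0, 0, 3, 1, 0, 0, 0, 0, 0, 6, 1, 0, 0, 0, -3, 3, 7, 1, 0, 0, 0, -6, 6, 7, 1, 0, 0, 0, -9, 9, 7, 1])

```text
t: 44.85
ee_pos: [0.5846, 0.03, 0.1202]
tcp_rot: [-3.135, 0.138, -0.04]
force: [-0.6, 0.4, -0.5]
width: 0.0318
finger_force: 28.1
```

>>> move_arm(plan=[0, 0, 0, -4, 2.5, 0, 1, 0, 0, 0, -8, 5, 0, 1, 0, 0, 0, -12, 7.5, 0, 1, 0, 0, 0, -16, 9, 0, 1, 0, 0, 0, -16, 9, -2, 1])

```text
t: 45.35
ee_pos: [0.4197, 0.1216, 0.1013]
tcp_rot: [-3.134, 0.144, -0.033]
force: [0.1, 0.0, -1.4]
width: 0.0321
finger_force: 28.1
```

>>> move_arm(plan=[0, 0, 0, 0, 0, -2, 1, 0, 0, 0, 0, 0, -3, 1, 0, 0, 0, 0, 0, -3, 1, 0, 0, 0, 0, 0, -3, 1])

```text
t: 45.75
ee_pos: [0.4258, 0.1191, 0.07]
tcp_rot: [-3.136, 0.139, -0.04]
force: [-0.2, 0.6, -0.5]
width: 0.0318
finger_force: 28.2
```

```bash
python3 -c "
from h import *
f=look('wrist','w21');im=f['pixels'].astype(int);blobs(f,(im[...,0]-im[...,2])>50,.0145,.03,.07);print(state()['tcp_rot'])
w=im.max(2);print(proj(f,(.4745,.1145,.026)),proj(f,(.383,.102,.014)))
for t in (60,80,100): blobs(f,(w<110)&(w>t),.026,.02,.065)"
```

```text
tcp [0.426  0.1192 0.0702] yaw -2.3 q [-0.33  0.82 -0.01  2.11 -0.16  0.34 -1.79] F [-0.7 -0.1 -0.1]
uv (320, 26) d 47mm fill 0.66 [0.5289 0.1137 0.0145]
[-3.1352784   0.1385661  -0.03955527]
[322.75290341 160.96092769] [350.57156533 314.98214532]
uv (30, 444) d 32mm fill 0.03 [0.3012 0.3068 0.026 ]
uv (616, 401) d 27mm fill 0.00 [ 0.3248 -0.0533  0.026 ]
uv (296, 400) d 38mm fill 0.01 [0.3327 0.1356 0.026 ]
uv (22, 399) d 26mm fill 0.07 [0.3389 0.299  0.026 ]
uv (394, 371) d 37mm fill 0.02 [0.3523 0.0786 0.026 ]
uv (18, 354) d 20mm fill 0.00 [0.3718 0.2896 0.026 ]
uv (442, 378) d 44mm fill 0.05 [0.3457 0.0509 0.026 ]
uv (195, 378) d 45mm fill 0.05 [0.3508 0.1929 0.026 ]
uv (602, 338) d 44mm fill 0.05 [ 0.3709 -0.0341  0.026 ]
uv (258, 260) d 40mm fill 0.00 [0.4262 0.1484 0.026 ]
uv (284, 254) d 44mm fill 0.00 [0.4287 0.1352 0.026 ]
uv (190, 268) d 41mm fill 0.00 [0.4227 0.1837 0.026 ]
uv (278, 224) d 60mm fill 0.03 [0.4451 0.1373 0.026 ]
uv (238, 220) d 23mm fill 0.00 [0.4474 0.1561 0.026 ]
uv (242, 185) d 29mm fill 0.13 [0.4648 0.1521 0.026 ]
uv (325, 161) d 44mm fill 0.00 [0.4744 
[... 171 characters left out ...]
0.026 ]
uv (236, 55) d 21mm fill 0.00 [0.5193 0.1483 0.026 ]
uv (605, 58) d 28mm fill 0.00 [ 0.5118 -0.0014  0.026 ]
uv (610, 30) d 33mm fill 0.56 [ 0.5221 -0.0009  0.026 ]
uv (316, 27) d 47mm fill 0.05 [0.528 0.115 0.026]
uv (280, 444) d 62mm fill 0.00 [0.2958 0.1484 0.026 ]
uv (20, 448) d 20mm fill 0.05 [0.2983 0.3136 0.026 ]
uv (22, 398) d 23mm fill 0.06 [0.34  0.298 0.026]
uv (444, 382) d 41mm fill 0.02 [0.3434 0.0493 0.026 ]
uv (193, 382) d 41mm fill 0.02 [0.3486 0.1944 0.026 ]
uv (299, 254) d 21mm fill 0.00 [0.4285 0.128  0.026 ]
uv (271, 98) d 60mm fill 0.05 [0.5024 0.1356 0.026 ]
uv (326, 32) d 43mm fill 0.04 [0.5259 0.1113 0.026 ]
uv (328, 49) d 37mm fill 0.04 [0.5199 0.1105 0.026 ]
```

>>> move_arm(plan=[0, 0, 0, -0.1, 0, -2.5, 1, 0, 0, 0, -0.1, 0, -5.1, 1, 0, 0, 0, -0.1, 0, -5.1, 1, 0, 0, 0, -0.1, 0, -5.1, 1, 0, 0, 0, -0.1, 0, -5.1, 1])

```text
t: 46.3
ee_pos: [0.425, 0.1193, 0.0198]
tcp_rot: [-3.135, 0.138, -0.039]
force: [0.2, 0.3, -0.3]
width: 0.0338
finger_force: 29.9
```

>>> move_arm(plan=[0, 0, 0, 0, 0, 0, -0.2, 0, 0, 0, 0, 0, 0, -0.2, 0, 0, 0, 0, 0, 0, -0.2, 0, 0, 0, 0, 0, 0, -0.2, 0, 0, 0, 0, 0, 0, -0.2])

```text
t: 46.8
ee_pos: [0.4245, 0.1194, 0.0189]
tcp_rot: [-3.135, 0.139, -0.039]
force: [0.4, 0.1, 0.4]
width: 0.0529
finger_force: 0.0
```

>>> move_arm(plan=[0, 0, 0, 0, 0, 4, -0.2, 0, 0, 0, 0, 0, 8, -0.2, 0, -4, 0, 0, -3, 12, -0.7, 0, -8, 0, 2, -8, 13, -0.7, 0, -8, 0, 3, -12, 13, -0.7])

```text
t: 47.3
ee_pos: [0.4541, -0.0012, 0.1508]
tcp_rot: [-3.13, -0.004, -0.036]
force: [0.5, 0.2, -0.7]
width: 0.0736
finger_force: 0.0
```

>>> move_arm(plan=[0, 0, 0, 1, -3, 0, -0.7, 0, 0, 0, 1.5, -4.8, 0, -0.7, 0, 0, 0, 1.5, -4.8, 0, -0.7, 0, 0, 0, 1.5, -4.8, 0, -0.7, 0, 0, 0, 1.5, -4.8, 0, -0.7])

```text
t: 47.8
ee_pos: [0.469, -0.0469, 0.1487]
tcp_rot: [-3.129, 0.001, -0.036]
force: [0.4, -0.5, 0.4]
width: 0.075
finger_force: 0.0
```

Run:
```python
from h import *
f=look('wrist','w22');im=f['pixels'].astype(int);print(state()['tcp_rot'])
g=look('scene','s3');im=g['pixels'].astype(int)
print('scene blue');blobs(g,(im[...,0]-im[...,2])>50,.0145,.03,.07)
# handle: black blob around expected
e=proj(f,(.472,-.0498,.105));print('handle exp',e)
w=f['pixels'].astype(int).max(2)<60
u,v=np.round(e).astype(int)
if v<480:
    r=np.where(w[v,max(0,u-60):u+60])[0]+u-60;print(r.min() if len(r) else None,r.max() if len(r) else None)
```

```text
tcp [ 0.469  -0.0469  0.1487] yaw -2.1 q [ 0.01  0.65  0.    2.11 -0.04  0.38 -1.56] F [-0.6 -0.4  0.2]
[-3.12901501e+00  6.42771568e-04 -3.59462633e-02]
scene blue
uv (258, 403) d 44mm fill 0.89 [0.5295 0.1135 0.0145]
handle exp [323.13568358 263.64173437]
311 339
```

>>> move_arm(plan=[0, 0, 0, 0.2, -0.3, -4, -0.7, 0, 0, 0, 0.2, -0.3, -7.6, -0.7, 0, 0, 0, 0.2, -0.3, -7.6, -0.7, 0, 0, 0, 0.2, -0.3, -7.6, 1, 0, 0, 0, 0.2, -0.3, -7.6, 1])

```text
t: 48.4
ee_pos: [0.4723, -0.0513, 0.0743]
tcp_rot: [-3.13, -0.002, -0.038]
force: [-0.2, -0.4, 0.2]
width: 0.0612
finger_force: 0.0
```

>>> move_arm(plan=[0, 0, 0, 0, 0, 0, 1, 0, 0, 0, 0, 0, 0, 1, 0, 0, 0, 0, 0, 0, 1, 0, 0, 0, 0, 0, 0, 1, 0, 0, 0, 0, 0, 0, 1])

```text
t: 48.9
ee_pos: [0.4716, -0.0517, 0.073]
tcp_rot: [-3.13, -0.0, -0.039]
force: [-0.3, 0.4, -1.2]
width: 0.0211
finger_force: 0.0
```

>>> move_arm(plan=[0, 0, 0, 0, 0, 0, 1, 0, 0, 0, 0, 0, 0, 1, 0, 0, 0, 0, 0, 0, 1, 0, 0, 0, 0, 0, 0, 1, 0, 0, 0, 0.5, 0, 0, 1])

```text
t: 49.4
ee_pos: [0.475, -0.05, 0.073]
tcp_rot: [-3.128, 0.003, -0.036]
force: [-2.1, 4.8, 4.3]
width: 0.0159
finger_force: 29.9
```

>>> move_arm(plan=[0, 0, 0, 2, -0.1, 0, 1, 0, 0, 0, 4, -0.15, 0, 1, 0, 0, 0, 6, -0.25, 0, 1, 0, 0, 0, 8, -0.3, 0, 1, 0, 0, 0, 10, -0.4, 0, 1])

```text
t: 49.9
ee_pos: [0.5761, -0.0533, 0.073]
tcp_rot: [-3.127, 0.002, -0.037]
force: [-2.4, 5.7, 4.4]
width: 0.0156
finger_force: 30.0
```

>>> move_arm(plan=[0, 0, 0, 2, -0.1, 0, 1, 0, 0, 0, 4, -0.15, 0, 1, 0, 0, 0, 6, -0.25, 0, 1, 0, 0, 0, 8, -0.3, 0, 1, 0, 0, 0, 9.5, -0.4, 0, 1])

```text
t: 50.4
ee_pos: [0.672, -0.0564, 0.0731]
tcp_rot: [-3.126, 0.001, -0.037]
force: [-2.0, 6.5, 4.7]
width: 0.0156
finger_force: 30.0
```

>>> move_arm(plan=[0, 0, 0, 0.8, 0, 0, 1, 0, 0, 0, 1.4, -0.05, 0, 1, 0, 0, 0, 1.9, -0.05, 0, 1, 0, 0, 0, 2.4, -0.05, 0, 1, 0, 0, 0, 2.6, -0.05, 0, 1])

```text
t: 50.9
ee_pos: [0.6916, -0.057, 0.073]
tcp_rot: [-3.126, 0.014, -0.037]
force: [-17.3, 5.7, 18.7]
width: 0.0157
finger_force: 30.0
```

The carriage is home. Release, rise clear, and verify numerically.

>>> move_arm(plan=[0, 0, 0, 0, 0, 0, -0.7, 0, 0, 0, 0, 0, 0, -0.7, 0, 0, 0, 0, 0, 0, -0.7, 0, 0, 0, 0, 0, 0, -0.7, 0, 0, 0, 0, 0, 0, -0.7])

```text
t: 51.4
ee_pos: [0.6976, -0.0605, 0.0727]
tcp_rot: [-3.13, -0.0, -0.039]
force: [-0.5, 0.4, -1.0]
width: 0.0536
finger_force: 0.0
```

>>> move_arm(plan=[0, 0, 0, 0, 0, 4, -0.7, 0, 0, 0, 0, 0, 8, -0.7, 0, 0, 0, -4, 2, 12, -0.7, 0, 0, 0, -8, 4, 16, -0.7, 0, 0, 0, -12, 6, 20, -0.7])

```text
t: 51.9
ee_pos: [0.5964, -0.0097, 0.254]
tcp_rot: [-3.13, -0.001, -0.039]
force: [0.2, 0.8, 0.6]
width: 0.0752
finger_force: 0.0
```

>>> move_arm(plan=[0, 0, 0, -5, 3, 0, -0.7, 0, 0, 0, -10, 6, 0, -0.7, 0, 0, 0, -13, 9, 2, -0.7, 0, 0, 0, -13, 9, 4, -0.7, 0, 0, 0, -13, 9, 4, -0.7])

```text
t: 52.4
ee_pos: [0.4676, 0.082, 0.2954]
tcp_rot: [-3.128, -0.005, -0.035]
force: [1.0, -0.0, 0.5]
width: 0.075
finger_force: 0.0
```

>>> move_arm(plan=[0, 0, 0, 0, 0, 0, -0.7, 0, 0, 0, 0, 0, 0, -0.7, 0, 0, 0, 0, 0, 0, -0.7])

```text
t: 52.7
ee_pos: [0.4678, 0.0789, 0.2919]
tcp_rot: [-3.131, 0.001, -0.041]
force: [0.2, 0.1, -0.4]
width: 0.0749
finger_force: 0.0
```

Run:
```python
from h import *
f=look('wrist','w23');im=f['pixels'].astype(int);w=im.max(2)
print('blue');blobs(f,(im[...,0]-im[...,2])>50,.0145,.03,.07)
for z,p in (('large',(.4745,.1145,.026)),('gonio',(.425,.119,.034)),('handle',(.6917,-.057,.105)),('case',(.5775,.0475,.025))):
    u,v=proj(f,p).round().astype(int);print(z,u,v, im[v,u] if 0<=v<480 and 0<=u<640 else None)
print('handle row', [(r,np.where(w[r,250:640]<50)[0].size) for r in ()])
# grey glass of large: bright disc inside dark ring, gonio: dark, low-chroma round on ribs
print('midgrey');blobs(f,(w>70)&(w<140),.026,.03,.06)
print('vdark');blobs(f,w<25,.03,.025,.06)
```

```text
tcp [0.4677 0.079  0.292 ] yaw -2.3 q [-0.29  0.42  0.05  1.94 -0.04  0.78 -1.83] F [-0.1 -0.2 -0.3]
blue
uv (284, 135) d 46mm fill 0.90 [0.5287 0.1139 0.0145]
large 286 189 [126 119 113]
gonio 284 238 [68 37 46]
handle 504 -117 None
case 348 80 [121 183 198]
handle row []
midgrey
uv (622, 440) d 44mm fill 0.09 [ 0.1469 -0.2807  0.026 ]
uv (599, 442) d 37mm fill 0.08 [ 0.1447 -0.2536  0.026 ]
uv (287, 266) d 35mm fill 0.00 [0.39   0.1182 0.026 ]
uv (254, 238) d 37mm fill 0.15 [0.423  0.1516 0.026 ]
uv (223, 246) d 49mm fill 0.15 [0.4159 0.1857 0.026 ]
uv (303, 241) d 43mm fill 0.00 [0.4183 0.0993 0.026 ]
uv (618, 230) d 48mm fill 0.00 [ 0.4177 -0.2325  0.026 ]
uv (256, 220) d 42mm fill 0.14 [0.4427 0.1478 0.026 ]
uv (250, 202) d 33mm fill 0.16 [0.4622 0.1529 0.026 ]
uv (210, 202) d 35mm fill 0.00 [0.4648 0.1941 0.026 ]
uv (577, 180) d 30mm fill 0.00 [ 0.4718 -0.1832  0.026 ]
uv (248, 182) d 31mm fill 0.18 [0.4831 0.1526 0.026 ]
uv (287, 190) d 45mm fill 0.91 [0.4739 0.113  0.026 ]
uv (544, 139) d 36mm fill 0.01 [ 0.5145 -0.1451  0.026 ]
uv (610, 129) d 38mm fill 0.00 [ 0.5219 -0.2085  0.026 ]
uv (252, 109) d 59mm fill 0.00 [0.5548 0.1423 0.026 ]
uv (346, 84) d 37mm fill 0.06 [0.5743 0.0498 0.026 ]
uv (616, 89) d 35mm fill 0.00 [ 0.5585 -0.2081  0.026 ]
uv (178, 26) d 38mm fill 0.14 [0.6314 0.205  0.026 ]
uv (100, 16) d 33mm fill 0.44 [0.6422 0.2763 0.026 ]
vdark
uv (366, 283) d 27mm fill 0.01 [0.3691 0.0323 0.03  ]
uv (246, 277) d 25mm fill 0.05 [0.381  0.1638 0.03  ]
uv (215, 66) d 58mm fill 0.33 [0.5951 0.1731 0.03  ]
```

Run:
```python
from h import *
f=pickle.load(open('w23.pkl','rb'));im=f['pixels'].astype(int)
print('purple');blobs(f,((im[...,0]-im[...,1])>15)&(im.max(2)<100),.034,.012,.04)
g=look('scene','s4');i=g['pixels'].astype(int).max(2)
for dx in (-.03,-.01,0,.01,.03):
    u,v=proj(g,(.6917+dx,-.057,.104)).round().astype(int);print(dx,u,v,i[v,u])
# mat near (-y) edge in w23 between lenses
for x in (.395,.45,.5): 
    for y in np.arange(.08,.13,.005):
        u,v=proj(f,(x,y,.005)).round().astype(int);print(im[v,u].max(),end=' ')
    print()
```

```text
purple
uv (285, 238) d 17mm fill 0.84 [0.4246 0.1174 0.034 ]
uv (272, 152) d 17mm fill 0.00 [0.5133 0.1247 0.034 ]
-0.03 265 275 13
-0.01 257 270 19
0 254 267 22
0.01 250 265 20
0.03 243 260 19
248 248 249 249 214 41 195 196 195 195 
248 249 249 243 27 107 124 126 121 72 
249 248 249 230 26 87 124 108 103 193
```

```bash
python3 -c "
from h import *
print(order.sign_off())"
```

```text
the job is handed in; nothing more can be done
None
```

I handed the job in, with no verdict returned. All three lenses went through the disinfector, held fully home for about 3.5 s, and now stand upright on the drying mat with the empty carriage pushed home against its stop and the screw case still in place.

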